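# Unlock the covered nest, eject the finished ball nuts and tray them

## Task

Empty the ball-nut nest: draw the orange lock pin and park it in the fork-shaped notch on the nest's side, then slide the yellow comb bar fully open. Then push each nut out from under the clear cover with its own red ejector, letting the ejector spring back, and stand it upright on its flange in a free compartment of the blue tray, one nut to a compartment. Knock no nut over, keep the nuts already in the tray there and upright, and leave the other things on the bench alone; finish with the pin parked and the comb open.

Things in the scene. Friction and masses are not known exactly. Their poses are not given: they have to be found in the camera images.
- nest: fixed nest for 4 nuts (mm). Origin on the bench below the middle of the lanes' open front; x out of the front, y along the row, z up. Lanes 1-4 along x at y -81, -27, 27, 81, 46 wide, x -46 to 0; walls 8 wide; rear wall x -58 to -46; clear cover x -46 to -2, top z 62. Base plate x -58 to 90, y -157 to 157, top z 4; it is also the apron in front on which pushed-out nuts stand
- comb (a joint): yellow comb bar across the lanes' front. 0 = closed (a 6 mm tooth before the middle of each lane), 0.027 m = fully open at its stop, moved to the nest's -y (teeth before the walls). Stays where left (1.5 N friction); the pin locks it. Rail at nest x 1 to 9 mm, z 58 to 66; nuts pass below it. Its tab, top z 66, has an 11 mm hole for the pin
- comb_grip (a point): centre of the top of the comb bar's black upright grip: a post 16 mm in diameter, z 28 to 72 mm above the bench, at nest x 5, y -138 mm when closed; the point moves with the bar
- pin: loose lock pin: steel shank 8 mm in diameter, 38 long, then an orange head 20 mm in diameter, 26 high. Origin at the centre of the shank's lower end, z up the pin. At first it stands through the comb's tab in the 11 mm bore of the lock block (30 mm square, top z 57) at nest x 5, y 137 mm, head on the tab (z 66); lift it 40 mm to free it
- notch (a point): the pin's parking place: in the middle of a slot in a fork plate on the nest's +y end (nest x -40, y 140 mm), level with the plate's top, z 46 mm; plate 6 thick. Slot 12 mm wide, along the nest's y from y 129, open at its end y 156, above and below. Parked: pin upright, shank in the slot, head resting on the fork, so the pin's origin is 38 mm below this point
- ejector1 (a joint): spring ejector of lane 1: 0 = at rest, 0.058 m = pressed home, along nest +x; springs back when let go (2.4 N at rest, 6 N home). Red round knob behind the nest, 26 mm in diameter, axis z 20 mm, nest y -81; outer face at nest x -134 at rest. Its plate starts 2 mm behind the nut's flange and pushes it; pressed home, the nut's axis is near nest x 33
- ejector2 (a joint): spring ejector of lane 2: 0 = at rest, 0.058 m = pressed home, along nest +x; springs back when let go (2.4 N at rest, 6 N home). Red round knob behind the nest, 26 mm in diameter, axis z 20 mm, nest y -27; outer face at nest x -134 at rest. Its plate starts 2 mm behind the nut's flange and pushes it; pressed home, the nut's axis is near nest x 33
- ejector3 (a joint): spring ejector of lane 3: 0 = at rest, 0.058 m = pressed home, along nest +x; springs back when let go (2.4 N at rest, 6 N home). Red round knob behind the nest, 26 mm in diameter, axis z 20 mm, nest y 27; outer face at nest x -134 at rest. Its plate starts 2 mm behind the nut's flange and pushes it; pressed home, the nut's axis is near nest x 33
- ejector4 (a joint): spring ejector of lane 4: 0 = at rest, 0.058 m = pressed home, along nest +x; springs back when let go (2.4 N at rest, 6 N home). Red round knob behind the nest, 26 mm in diameter, axis z 20 mm, nest y 81; outer face at nest x -134 at rest. Its plate starts 2 mm behind the nut's flange and pushes it; pressed home, the nut's axis is near nest x 33
- nut1: loose ball nut, 0.2 kg, in lane 1 (axis at nest x -23 mm), or absent. Steel flange 42 mm in diameter, 8 high, at the bottom; body 26 mm in diameter from 8 to 44 mm; black sleeve 16 mm in diameter up to 51; orange dot on the body. Origin at the centre of the flange's underside, z up
- nut2: loose ball nut, 0.2 kg, in lane 2 (axis at nest x -23 mm), or absent. Steel flange 42 mm in diameter, 8 high, at the bottom; body 26 mm in diameter from 8 to 44 mm; black sleeve 16 mm in diameter up to 51; orange dot on the body. Origin at the centre of the flange's underside, z up
- nut3: loose ball nut, 0.2 kg, in lane 3 (axis at nest x -23 mm), or absent. Steel flange 42 mm in diameter, 8 high, at the bottom; body 26 mm in diameter from 8 to 44 mm; black sleeve 16 mm in diameter up to 51; orange dot on the body. Origin at the centre of the flange's underside, z up
- nut4: loose ball nut, 0.2 kg, in lane 4 (axis at nest x -23 mm), or absent. Steel flange 42 mm in diameter, 8 high, at the bottom; body 26 mm in diameter from 8 to 44 mm; black sleeve 16 mm in diameter up to 51; orange dot on the body. Origin at the centre of the flange's underside, z up
- tray: loose blue tray 152 (x) by 224 (y) by 15 mm high, 0.9 kg, floor and walls 3 mm thick, six compartments 2 (x) by 3 (y), about 70 mm square, centres at x -36.5, 36.5 and y -72.5, 0, 72.5; origin at the centre of its underside. One or two are already taken
- done1: loose ball nut already standing in a tray compartment, shaped as the others, green dot; may be absent; origin at the centre of the flange's underside
- done2: loose ball nut already standing in a tray compartment, shaped as the others, green dot; may be absent; origin at the centre of the flange's underside
- done3: loose ball nut already standing in a tray compartment, shaped as the others, green dot; may be absent; origin at the centre of the flange's underside
- oil: amber oil bottle, 44 mm in diameter, 120 high, leave alone; origin centre of underside
- ballcup: small aluminium cup 64 mm wide, 35 high, leave alone; origin centre of underside
- caliper: caliper lying flat, about 200 mm long, leave alone; origin on its underside
- sleeve: loose black plastic sleeve standing on end, 22 mm in diameter, 30 high, leave alone; origin centre of underside
- pick: brass pick with yellow handle, about 170 mm long, leave alone
- oddnut: ball nut with white sleeve and red dot, set aside, leave alone; origin centre of underside
- ballbin: yellow open bin 100 x 75 x 50 mm, leave alone; origin centre of underside

How it is judged:
By the outcome, as a careful person would: the job done as asked, in the order asked, and still so for the second after the job is handed in, with the robot touching nothing.
Of nut1, nut2, nut3, nut4 only 2 to 4 are there at a start; the rules pass over those that are not, and their reading is None.
Of done1, done2, done3 only 1 to 2 are there at a start; the rules pass over those that are not, and their reading is None.
At some moment in a run one of tray may be knocked a few centimetres aside while the robot is not near it.
It also fails if it takes over 210 s, if anything falls off the work surface, if the arm or the gripper's body presses on something with over 40 N, if the wrist force passes 120 N, or if a joint passes its speed limit or range.

## Robot

A 7-joint arm with a two-finger parallel gripper is mounted at the origin on the work surface. World frame = base frame: x ahead of the robot, y to its left, z up, the work surface at z = 0. Lengths are in mm, angles in rad, forces in N, time in s.
With the tool pointing down it reaches from about 350 to 900 mm from the base axis. Payload 8.1 kg.
Tool frame: the origin (TCP) lies on the centre line of the jaws, within the pads' length; the fingertips stand 11 mm ahead of it and the grasp point (between the pads) lies 8 mm behind it; z points along the fingers, y is the direction in which the jaws open and shut (so a half turn about z gives the same grasp; the last joint's range is limited). The gripper opens to 92 mm and grips with 3 to 60 N. Pads are 19 mm wide; open, the fingers measure 130 mm over their backs; the gripper's body (75 mm by 190 mm) begins 47 mm behind the grasp point.
Start: joints at [1.079, 0.434, 0.025, 1.573, -0.012, 1.134, -0.075], TCP at [236.902, -578.377, 210.442] pointing down, gripper open.
Joint ranges: [-2.62, 2.62], [-0.44, 2.09], [-1.27, 1.32], [0.08, 2.57], [-1.32, 4.46], [0.12, 2], [-2.74, 2.74]. Speed limits (rad/s): [2.22, 2.22, 3.01, 3.01, 3.14, 3.14, 3.14].

## Interface

Orientations are given as [roll, pitch, yaw] about the fixed x, y, z axes, in that order (R = Rz(yaw) Ry(pitch) Rx(roll)).
In Python, from bench import get_obs, vision, job_done, models gives the robot as it stands. The module is installed in compiled form; this text tells all that it offers.
- The arm moves only by the tool send_rows, never from a script. Its argument "commands" is a list of rows, each an object of numbers: "x", "y", "z": the shift along the tool's x, y, z in units of 0.3 m (1.0 is 0.3 m); "wx", "wy", "wz": the turn, a rotation vector about the tool's x, y, z in units of 60 degrees (1.0 is 60 degrees); "claw": the closure, from 0 (fully open) to 1 (shut). A call has exactly 8 rows; each row is the pose to reach, as a shift and turn from the pose commanded when the call began, along the tool's axes at that moment; what a row does not reach only later rows make up. A row lasts 1/8 s, in which the tool goes at most 62.5 mm and 10.7 degrees, less where a joint would pass 70% of its speed; a pose out of reach is approached as far as the arm can. A call with a number of a shift or a turn outside -1 to 1 is refused whole. A call with a gripper value outside its range is refused whole. The fingers move at their own pace and stop on an object; "grip_force" is the grip in N (left out, the last holds). Time passes only in rows, so rows that repeat a pose let the fingers close, or fill a call up. It gives the time, the measured TCP pose, the force and the opening at its end, in the units of the state.
- get_obs(): the state, without advancing time (a new reading comes with each control period).
- vision.snapshot(name): name is "scene" or "top"; returns a dict with "pixels" (420x560x3 uint8, red, green, blue), "intrinsics" (3x3 intrinsics, pixels), "world_from_camera" (4x4, takes a point from camera to world coordinates). Camera axes: x right, y down, z forward; pixel columns grow to the right and rows downward; lengths in mm; the calibration is good to about 2 mm. A picture is of the moment at which its call begins. There is no depth.
- job_done(): hands the job in, once; it reports no verdict.
Trained networks look in a picture, given as the dict that the camera call returned (one of the last four; its "shot" number tells which), for a name from the list of things; names that differ only in an ending like _2 or _b are one class to them, and where a whole thing is asked for, a point or a joint stands for the part that bears it (a point fixed in the world has none). Each returns a list of dicts, best first, with "confidence" (0 to 1); they miss things now and then, are a little off and sometimes report something else, mostly with a low value. They report only what shows in the picture. A call takes as long as a camera call.
- models.trace(picture, name): "region" (420x560 bool, what is visible of it) and "bbox" ([left, top, right, bottom] in pixels, round what is visible of it).
- models.mark_of(picture, name): "pixel" ([column, row] in pixels: a listed point, or the origin of a listed thing).
The state is a dict: "t": time; "q": joint angles; "dq": joint speeds; "joint_efforts": joint torques, N m; "eef_pos": TCP position; "eef_rot": TCP orientation; "wrist_force": force on the tool from outside, world axes, zero at the start; "torque": the same for the moment, N m; "finger_gap": finger opening in mm.
Only numpy, scipy, OpenCV 4.12 (cv2) and the standard library are available. Lean on these libraries where they do the work, as an engineer would, in place of code of your own. Each camera call takes 0.05 s, during which the arm holds its last target. There are 200 camera calls.

## Working session

There is one attempt and no reset: what is moved stays moved. The work goes in short steps, Python scripts to look and compute and a tool call to move; the robot and the scene stay as the last step left them, time stands still between calls to the robot, and variables do not carry over. Pictures are saved under pics/ and viewed, about 12 in all and at most 16, crops included, and the job is handed in when it is done.

Besides the shell and the picture viewer there is one more tool, called after "Request:" in YAML: its name, and indented under it one key for each argument. send_rows: Moves the arm, as the interface text tells. Shifts and turns lie within -1 to 1; 1 stands for 0.3 m of shift or 60 degrees of turn. Its arguments: {"type":"object","properties":{"commands":{"type":"array","items":{"type":"object","properties":{"x":{"type":"number","minimum":-1,"maximum":1},"y":{"type":"number","minimum":-1,"maximum":1},"z":{"type":"number","minimum":-1,"maximum":1},"wx":{"type":"number","minimum":-1,"maximum":1},"wy":{"type":"number","minimum":-1,"maximum":1},"wz":{"type":"number","minimum":-1,"maximum":1},"claw":{"type":"number"}}}},"grip_force":{"type":"number"}},"required":["commands"]}

```bash
mkdir -p pics
cat > h.py <<'E'
import numpy as np, cv2
from bench import get_obs, vision, job_done, models
from scipy.spatial.transform import Rotation as R
def snap(n): return vision.snapshot(n)
def save(s,f,crop=None,scale=1):
    im=cv2.cvtColor(np.asarray(s["pixels"]),cv2.COLOR_RGB2BGR)
    if crop: im=im[crop[1]:crop[3],crop[0]:crop[2]]
    if scale!=1: im=cv2.resize(im,None,fx=scale,fy=scale,interpolation=cv2.INTER_CUBIC)
    cv2.imwrite("pics/"+f,im)
def atz(s,px,z):
    K=np.array(s["intrinsics"]);T=np.array(s["world_from_camera"])
    d=T[:3,:3]@np.linalg.solve(K,[px[0],px[1],1.]);o=T[:3,3]
    return o+d*(z-o[2])/d[2]
def proj(s,p):
    K=np.array(s["intrinsics"]);T=np.array(s["world_from_camera"])
    c=T[:3,:3].T@(np.array(p)-T[:3,3]);u=K@c;return u[:2]/u[2]
E
python3 - <<'E'
from h import *
o=get_obs();print({k:np.round(v,2) for k,v in o.items()})
for n in("top","scene"):
    s=snap(n);save(s,n+"0.png",scale=1.4);print(n,np.round(s["world_from_camera"],3).tolist(),np.round(s["intrinsics"],1).tolist())
    for k,z in dict(nest=0,comb_grip=72,pin=28,notch=46,nut1=4,nut2=4,nut3=4,nut4=4,tray=0,done1=3,ejector1=20,oddnut=0,oil=0,sleeve=0,ballbin=0,ballcup=0,caliper=0).items():
        try:
            for m in models.mark_of(s,k)[:4]: print(k,np.round(m["pixel"],1),round(m["confidence"],2),np.round(atz(s,m["pixel"],z)[:2],0))
        except Exception as e: print(k,e)
E
```

```text
{'t': np.float64(0.0), 'q': array([ 1.08,  0.44,  0.02,  1.57, -0.01,  1.13, -0.08]), 'dq': array([ 0., -0., -0., -0., -0., -0., -0.]), 'joint_efforts': array([-0.000e+00, -6.679e+01,  9.800e-01, -3.145e+01, -6.000e-02,
        4.000e-02,  0.000e+00]), 'eef_pos': array([ 236.66, -577.87,  209.63]), 'eef_rot': array([-3.14,  0.  ,  0.39]), 'wrist_force': array([-0.66,  0.29, -0.75]), 'torque': array([ 0.01,  0.01, -0.02]), 'finger_gap': np.float64(91.87)}
top [[0.015, -0.996, 0.093, 411.933], [-1.0, -0.015, 0.0, 16.499], [0.001, -0.093, -0.996, 1465.588], [0.0, 0.0, 0.0, 1.0]] [[409.2, 0.0, 275.5], [0.0, 409.2, 212.2], [0.0, 0.0, 1.0]]
nest [330.6 204.5] 0.79 [ 580. -181.]
nest [250.  209.5] 0.55 [558. 109.]
comb_grip [375.  204.7] 0.71 [ 574. -324.]
comb_grip [250.2 209.8] 0.71 [550. 103.]
pin [210.5 278.2] 0.28 [313. 239.]
notch [289.8 212.2] 0.84 [546. -33.]
nut1 [274.8 261.2] 0.2 [374.  16.]
nut2 [274.8 261.2] 0.2 [374.  16.]
nut3 [274.8 261.2] 0.2 [374.  16.]
nut4 [274.8 261.2] 0.2 [374.  16.]
tray [229.8 196.5] 0.68 [604. 183.]
done1 [207.5 204.6] 0.67 [573. 262.]
done1 [245.7 2
[... 1288 characters left out ...]
608. 196.]
nut4 [187.9 232.4] 0.4 [ 559. -265.]
tray [338.9 252.6] 0.9 [594. 191.]
done1 [311.9 243. ] 0.7 [565. 112.]
done1 [367.2 249.1] 0.63 [573. 272.]
ejector1 it knows: ballbin, ballcup, caliper, comb_grip, done, nest, notch, nut, oddnut, oil, pick, pin, sleeve, tray
oddnut [287.5 205.5] 0.42 [384.  22.]
oil [198.9 293.9] 0.62 [ 790. -168.]
oil [187.3 232.4] 0.24 [ 555. -269.]
sleeve [316.1 302.5] 0.55 [784. 133.]
ballbin [116.9 224.3] 0.68 [ 542. -500.]
ballcup [309.5 242.8] 0.66 [561. 105.]
ballcup [273.7 301.6] 0.61 [793.  27.]
ballcup [287.9 204.5] 0.31 [378.  23.]
ballcup [165.3 219.3] 0.21 [ 500. -357.]
caliper [430.2 228.2] 0.95 [453. 472.]
caliper [275.  304.3] 0.35 [802.  31.]
```

View pics/top0.png

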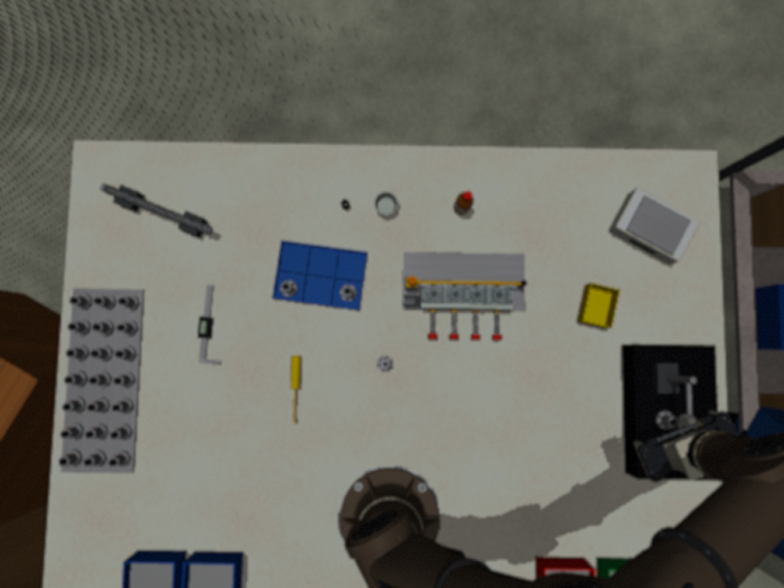

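View pics/scene0.png

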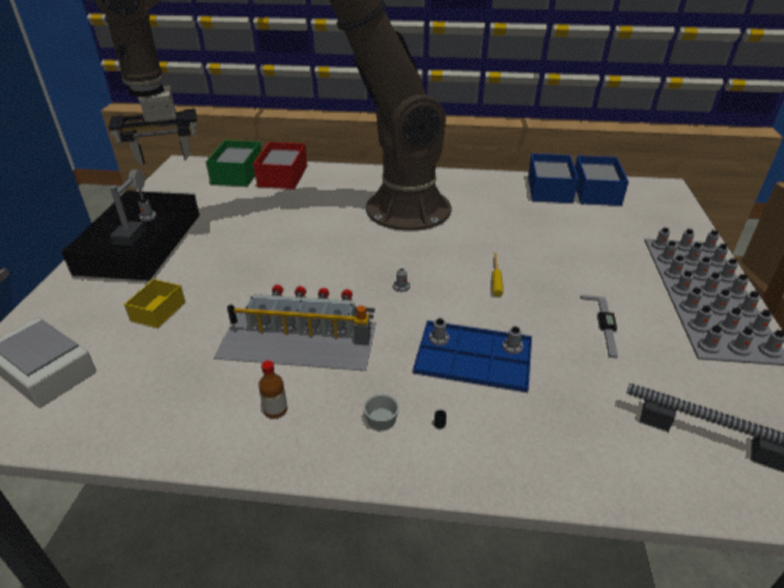

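Run:
```python
from h import *
from scipy.optimize import least_squares
S={n:snap(n) for n in("top","scene")}
a=S["top"];b=S["scene"]
save(a,"t1.png",(270,165,390,255),6.5); save(b,"s1.png",(145,190,285,275),5.7)
win={"top":(270,165,390,255),"scene":(145,190,285,275)}
for n,s in S.items():
    hsv=cv2.cvtColor(np.asarray(s["pixels"]),cv2.COLOR_RGB2HSV);x0,y0,x1,y1=win[n]
    w=np.zeros(hsv.shape[:2],np.uint8);w[y0:y1,x0:x1]=255
    for c,lo,hi in(("red",(0,140,90),(6,255,255)),("red2",(174,140,90),(180,255,255)),("orange",(8,170,110),(17,255,255)),("yel",(18,150,90),(30,255,255))):
        m=cv2.inRange(hsv,lo,hi)&w;k,_,st,ce=cv2.connectedComponentsWithStats(m)
        for i in range(1,k):
            if st[i,4]>=6: print(n,c,st[i].tolist(),np.round(ce[i],1))
    for nm in("comb_grip","pin","nest","tray","nut1"):
        for t in models.trace(s,nm)[:5]:
            r=np.asarray(t["region"]).astype(np.uint8);c=np.argwhere(r).mean(0)[::-1]
            print(n,nm,round(t["confidence"],2),np.round(t["bbox"]).tolist(),np.round(c,1),end=" ")
            cs,_=cv2.findContours(r,0,2);c=max(cs,key=cv2.contourArea);print(np.round(cv2.boxPoints(cv2.minAreaRect(c)),1).tolist() if nm in("tray","nest") else "")
```

```text
top red [306, 238, 6, 4, 20] [308.7 239.6]
top red [322, 239, 5, 3, 15] [324. 240.]
top red [337, 239, 5, 3, 14] [339.1 240.1]
top red [352, 239, 6, 4, 20] [354.5 240.5]
top orange [292, 198, 5, 5, 23] [294.  199.8]
top yel [290, 198, 4, 7, 17] [291.1 201.6]
top yel [296, 199, 76, 5, 129] [333.4 201.5]
top comb_grip 0.74 [291.0, 198.0, 374.0, 207.0] [340.2 202.2] 
top pin 0.38 [284.0, 181.0, 375.0, 246.0] [331.7 203.6] 
top nest 0.81 [288.0, 180.0, 378.0, 245.0] [331.3 203.6] [[288.0, 180.0], [375.0, 180.0], [375.0, 242.0], [288.0, 242.0]]
top tray 0.84 [194.0, 172.0, 258.0, 225.0] [227.4 195.8] [[193.6999969482422, 213.6999969482422], [199.0, 171.39999389648438], [261.20001220703125, 179.1999969482422], [255.89999389648438, 221.5]]
top nut1 0.53 [141.0, 207.0, 159.0, 259.0] [147.  234.5] 
scene red [195, 204, 7, 3, 14] [197.9 205.1]
scene red [212, 205, 6, 4, 15] [214.8 206.1]
scene red [228, 206, 6, 3, 15] [230.3 207.1]
scene red [245, 207, 6, 4, 17] [247.6 208.2]
scene red [187, 258, 8, 6, 41] [190.4 260.5]
scene orange [255, 219, 6, 4, 18] [257.5 220.3]
scene yel [167, 220, 96, 1
[... 490 characters left out ...]
7.60000610351562], [382.1000061035156, 241.1999969482422], [375.5, 280.8999938964844]]
scene tray 0.75 [295.0, 228.0, 382.0, 280.0] [338.7 255.5] [[294.8999938964844, 267.29998779296875], [301.6000061035156, 227.3000030517578], [382.8999938964844, 240.8000030517578], [376.20001220703125, 280.8999938964844]]
scene tray 0.29 [420.0, 213.0, 441.0, 253.0] [432.8 229.5] [[419.70001220703125, 212.10000610351562], [430.20001220703125, 207.89999389648438], [447.1000061035156, 249.3000030517578], [436.5, 253.60000610351562]]
scene nut1 0.67 [416.0, 212.0, 441.0, 255.0] [432.3 231. ] 
scene nut1 0.49 [222.0, 227.0, 232.0, 238.0] [225.3 232.5] 
scene nut1 0.39 [236.0, 229.0, 248.0, 238.0] [242.5 234.5]
```

View pics/t1.png

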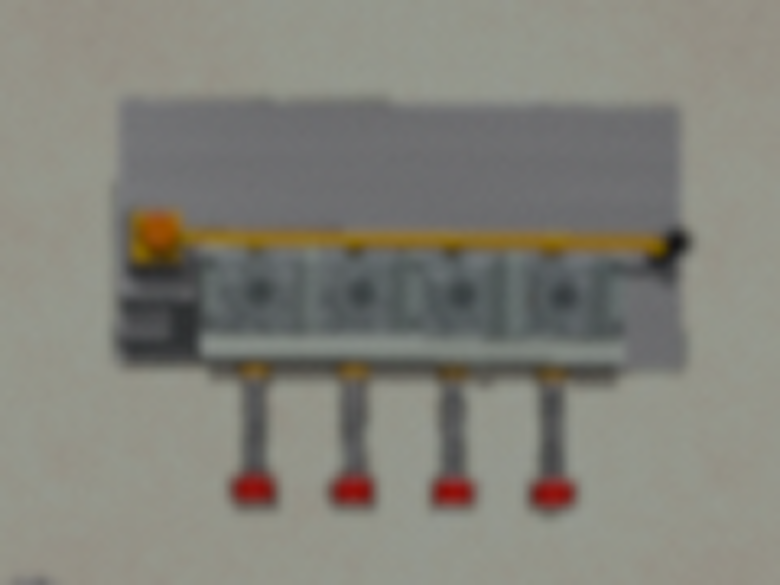

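View pics/s1.png

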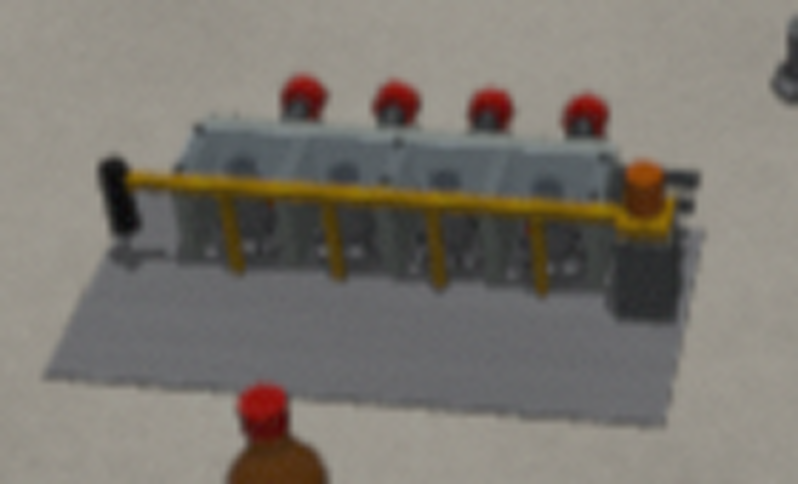

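Run:
```python
from h import *
from scipy.optimize import least_squares
S={n:snap(n) for n in("top","scene")}
def ct(u,v): return ((u+.5)/6.5-.5+270,(v+.5)/6.5-.5+165)
def cs(u,v): return ((u+.5)/5.7-.5+145,(v+.5)/5.7-.5+190)
C=[("top",(90,157,4),ct(122,99)),("top",(90,-157,4),ct(680,105)),("top",(-58,-157,4),ct(685,370)),("top",(-58,157,4),ct(116,362)),
("top",(5,137,90),ct(158,231)),("scene",(90,-157,4),cs(43,378)),("scene",(90,157,4),cs(664,427)),("scene",(5,137,79),cs(644,187)),("scene",(5,-138,70),cs(113,162))]
tk=[(308.7,239.6),(324,240),(339.1,240.1),(354.5,240.5)]; sk=[(197.9,205.1),(214.8,206.1),(230.3,207.1),(247.6,208.2)]
for i,y in enumerate((81,27,-27,-81)): C.append(("top",("k",y,27),tk[i]))
for i,y in enumerate((-81,-27,27,81)): C.append(("scene",("k",y,22),sk[i]))
def f(p,raw=0):
    r=[]
    for n,q,px in C:
        x=p[3] if q[0]=="k" else q[0]
        c,s=np.cos(p[2]),np.sin(p[2])
        w=(p[0]+c*x-s*q[1],p[1]+s*x+c*q[1],q[2])
        r+=list(proj(S[n],w)-px)
    return np.array(r)
r=least_squares(f,[575,-180,0,-128],loss="soft_l1");print(np.round(r.x,3));print(np.round(r.fun.reshape(-1,2) if 0 else f(r.x).reshape(-1,2),1).tolist())
C0=C
for n in S:
    C=[c for c in C0 if c[0]==n];q=least_squares(f,r.x,loss="soft_l1");print(n,np.round(q.x,3))
```

```text
[ 5.78219e+02 -1.81534e+02  1.00000e-03 -1.28739e+02]
[[-1.0, -0.2], [0.0, 0.2], [-0.4, 0.2], [-0.5, 0.2], [-0.1, -0.0], [-0.4, -0.7], [-0.2, -0.6], [-0.0, 0.8], [-0.2, 1.0], [-0.2, 0.8], [-0.1, 0.6], [0.2, 0.7], [0.2, 0.6], [-0.2, 1.1], [-0.7, 1.2], [0.3, 1.3], [-0.4, 1.4]]
top [ 578.473 -182.299   -0.    -126.614]
scene [ 5.77702e+02 -1.81390e+02  5.00000e-03 -1.34820e+02]
```

Request:
send_rows:
  commands:
    - {"z": -0.2, "claw": 0}
    - {"z": -0.2, "x": 0.1, "y": -0.07, "wz": 0.1}
    - {"z": -0.2, "x": 0.25, "y": -0.17, "wz": 0.2}
    - {"z": -0.2, "x": 0.4, "y": -0.28, "wz": 0.3}
    - {"z": -0.2, "x": 0.6, "y": -0.41, "wz": 0.372}
    - {"z": -0.2, "x": 0.8, "y": -0.55, "wz": 0.372}
    - {"z": -0.2, "x": 0.98, "y": -0.67, "wz": 0.372}
    - {"z": -0.2, "x": 0.98, "y": -0.67, "wz": 0.372}
  grip_force: 20

```text
schema error: expected keys x, y, z, wx, wy, wz, claw
```

Request:
send_rows:
  commands:
    - {"x": 0, "y": 0, "z": -0.2, "wx": 0, "wy": 0, "wz": 0, "claw": 0}
    - {"x": 0.1, "y": -0.07, "z": -0.2, "wx": 0, "wy": 0, "wz": 0.1, "claw": 0}
    - {"x": 0.25, "y": -0.17, "z": -0.2, "wx": 0, "wy": 0, "wz": 0.2, "claw": 0}
    - {"x": 0.4, "y": -0.28, "z": -0.2, "wx": 0, "wy": 0, "wz": 0.3, "claw": 0}
    - {"x": 0.6, "y": -0.41, "z": -0.2, "wx": 0, "wy": 0, "wz": 0.372, "claw": 0}
    - {"x": 0.8, "y": -0.55, "z": -0.2, "wx": 0, "wy": 0, "wz": 0.372, "claw": 0}
    - {"x": 0.98, "y": -0.67, "z": -0.2, "wx": 0, "wy": 0, "wz": 0.372, "claw": 0}
    - {"x": 0.98, "y": -0.67, "z": -0.2, "wx": 0, "wy": 0, "wz": 0.372, "claw": 0}
  grip_force: 20

```text
t: 3.4
eef_pos: [435.1, -276.8, 270.7]
eef_rot: [-3.141, -0.001, 0.005]
wrist_force: [0.2, -0.8, 0.4]
finger_gap: 92.3
```

Request:
send_rows:
  commands:
    - {"x": 0.1, "y": -0.15, "z": 0, "wx": 0, "wy": 0, "wz": 0.005, "claw": 0.4}
    - {"x": 0.2, "y": -0.3, "z": 0.1, "wx": 0, "wy": 0, "wz": 0.005, "claw": 0.4}
    - {"x": 0.3, "y": -0.45, "z": 0.2, "wx": 0, "wy": 0, "wz": 0.005, "claw": 0.4}
    - {"x": 0.4, "y": -0.6, "z": 0.3, "wx": 0, "wy": 0, "wz": 0.005, "claw": 0.4}
    - {"x": 0.46, "y": -0.7, "z": 0.4, "wx": 0, "wy": 0, "wz": 0.005, "claw": 0.4}
    - {"x": 0.493, "y": -0.774, "z": 0.4, "wx": 0, "wy": 0, "wz": 0.005, "claw": 0.4}
    - {"x": 0.493, "y": -0.774, "z": 0.4, "wx": 0, "wy": 0, "wz": 0.005, "claw": 0.4}
    - {"x": 0.493, "y": -0.774, "z": 0.4, "wx": 0, "wy": 0, "wz": 0.005, "claw": 0.4}

```text
t: 4.4
eef_pos: [580.7, -50.1, 150.7]
eef_rot: [3.141, -0.0, -0.007]
wrist_force: [0.5, -0.6, 0.3]
finger_gap: 55.1
```

Run:
```python
from h import *
o=get_obs();print(o["t"],o["eef_pos"],o["eef_rot"],o["finger_gap"])
s=snap("scene");save(s,"s2.png",(190,150,330,255),5.7)
p=o["eef_pos"]
for d in(0,-11): print(proj(s,p+[0,0,d]))
print(proj(s,[583,-44.5,92]),proj(s,[583,-44.5,66]))
```

```text
4.4 [580.7409818  -50.11209339 150.69539044] [ 3.14078727e+00 -2.39816191e-04 -7.05362937e-03] 55.05752205412459
[254.78214846 202.14918891]
[254.9333671  205.37927065]
[257.41178269 219.58513934] [257.72053826 226.70531137]
```

View pics/s2.png

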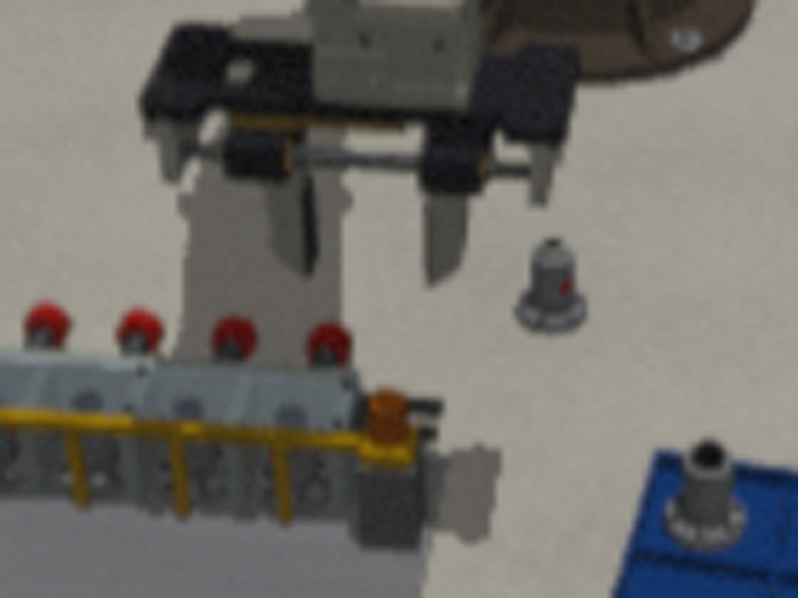

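Run:
```python
from h import *
o=get_obs();p=o["eef_pos"];print(o["t"],p)
s=snap("top");im=np.asarray(s["pixels"]).copy()
b=snap("scene");im2=np.asarray(b["pixels"]).copy()
def mk(im,s,q,c):
    u=proj(s,q);cv2.circle(im,tuple(np.round(u*1).astype(int).tolist()),1,c,-1)
for d,c in((-11,(255,0,0)),(0,(0,255,0)),(63,(0,255,255))):
    for e in(-37,37): 
        mk(im,s,p+[0,0,d]+[e,0,0],c)
    for e in(-27.5,27.5): mk(im2,b,p+[0,e,d],c)
A=cv2.resize(im[150:250,230:340],None,fx=3.6,fy=3.6*1.1);B=cv2.resize(im2[150:250,190:300],None,fx=3.6,fy=3.6*1.1)
cv2.imwrite("pics/m3.png",cv2.cvtColor(np.hstack([A,B]),cv2.COLOR_RGB2BGR))
```

```text
4.45 [580.68374383 -50.49870992 150.80801488]
```

View pics/m3.png

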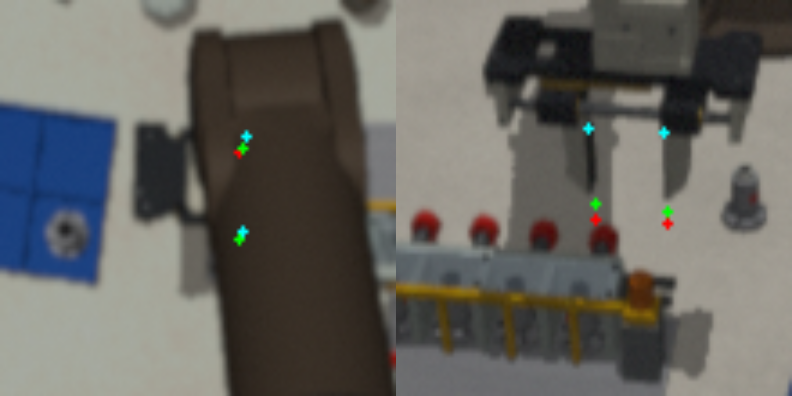

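Request:
send_rows:
  commands:
    - {"x": 0.008, "y": -0.019, "z": 0.03, "wx": 0, "wy": 0, "wz": -0.007, "claw": 0.4}
    - {"x": 0.008, "y": -0.019, "z": 0.08, "wx": 0, "wy": 0, "wz": -0.007, "claw": 0.4}
    - {"x": 0.008, "y": -0.019, "z": 0.13, "wx": 0, "wy": 0, "wz": -0.007, "claw": 0.4}
    - {"x": 0.008, "y": -0.019, "z": 0.17, "wx": 0, "wy": 0, "wz": -0.007, "claw": 0.4}
    - {"x": 0.008, "y": -0.019, "z": 0.19, "wx": 0, "wy": 0, "wz": -0.007, "claw": 0.4}
    - {"x": 0.008, "y": -0.019, "z": 0.19, "wx": 0, "wy": 0, "wz": -0.007, "claw": 0.4}
    - {"x": 0.008, "y": -0.019, "z": 0.19, "wx": 0, "wy": 0, "wz": -0.007, "claw": 0.4}
    - {"x": 0.008, "y": -0.019, "z": 0.19, "wx": 0, "wy": 0, "wz": -0.007, "claw": 0.4}

```text
t: 5.55
eef_pos: [583.7, -43.2, 93.9]
eef_rot: [3.142, -0.001, 0.001]
wrist_force: [0.9, -0.0, -0.3]
finger_gap: 54.8
```

Run:
```python
from h import *
o=get_obs();p=o["eef_pos"];print(o["t"],p,o["eef_rot"])
b=snap("scene");save(b,"s4.png",(215,165,305,235),8)
print((proj(b,p)-[215,165])*8,(proj(b,p+[0,0,-11])-[215,165])*8)
```

```text
5.55 [583.70083877 -43.17908327  93.92812729] [ 3.14154360e+00 -9.40892657e-04  1.19080827e-03]
[342.51675439 433.88872897] [343.55304066 458.23278598]
```

View pics/s4.png

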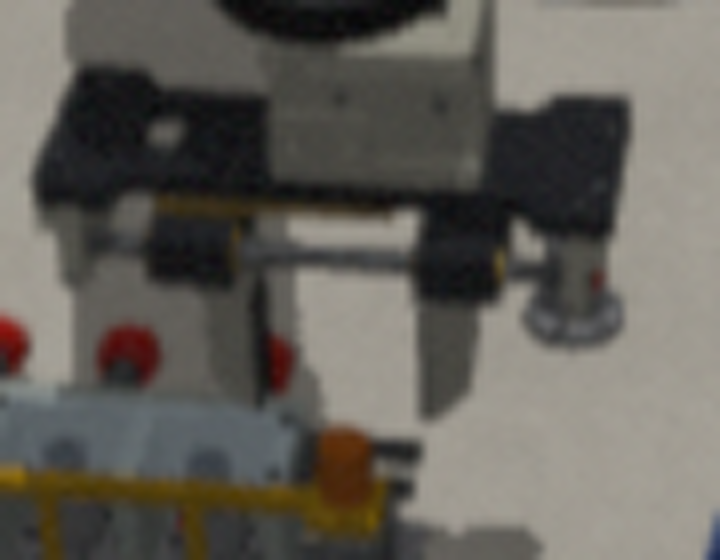

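Request:
send_rows:
  commands:
    - {"x": -0.002, "y": 0.003, "z": 0, "wx": 0, "wy": 0, "wz": 0, "claw": 0.6}
    - {"x": -0.002, "y": 0.003, "z": 0, "wx": 0, "wy": 0, "wz": 0, "claw": 0.7}
    - {"x": -0.002, "y": 0.003, "z": 0, "wx": 0, "wy": 0, "wz": 0, "claw": 0.8}
    - {"x": -0.002, "y": 0.003, "z": 0, "wx": 0, "wy": 0, "wz": 0, "claw": 0.9}
    - {"x": -0.002, "y": 0.003, "z": 0, "wx": 0, "wy": 0, "wz": 0, "claw": 0.9}
    - {"x": -0.002, "y": 0.003, "z": 0, "wx": 0, "wy": 0, "wz": 0, "claw": 0.9}
    - {"x": -0.002, "y": 0.003, "z": 0, "wx": 0, "wy": 0, "wz": 0, "claw": 0.9}
    - {"x": -0.002, "y": 0.003, "z": 0, "wx": 0, "wy": 0, "wz": 0, "claw": 0.9}
  grip_force: 15

```text
t: 6.6
eef_pos: [582.7, -44.1, 93.4]
eef_rot: [3.142, -0.0, 0.001]
wrist_force: [0.7, -0.0, 0.1]
finger_gap: 9.7
```

Request:
send_rows:
  commands:
    - {"x": 0, "y": 0, "z": 0, "wx": 0, "wy": 0, "wz": 0, "claw": 0.5}
    - {"x": 0, "y": 0, "z": 0, "wx": 0, "wy": 0, "wz": 0, "claw": 0.5}
    - {"x": 0, "y": 0, "z": 0, "wx": 0, "wy": 0, "wz": 0, "claw": 0.5}
    - {"x": 0, "y": 0, "z": 0.02, "wx": 0, "wy": 0, "wz": 0, "claw": 0.5}
    - {"x": 0, "y": 0, "z": 0.04, "wx": 0, "wy": 0, "wz": 0, "claw": 0.5}
    - {"x": 0, "y": 0, "z": 0.047, "wx": 0, "wy": 0, "wz": 0, "claw": 0.5}
    - {"x": 0, "y": 0, "z": 0.047, "wx": 0, "wy": 0, "wz": 0, "claw": 0.5}
    - {"x": 0, "y": 0, "z": 0.047, "wx": 0, "wy": 0, "wz": 0, "claw": 0.5}

```text
t: 7.6
eef_pos: [582.9, -44.1, 79.4]
eef_rot: [3.142, -0.0, 0.001]
wrist_force: [0.5, 0.1, 0.1]
finger_gap: 46.5
```

Request:
send_rows:
  commands:
    - {"x": 0, "y": 0, "z": 0, "wx": 0, "wy": 0, "wz": 0, "claw": 0.6}
    - {"x": 0, "y": 0, "z": 0, "wx": 0, "wy": 0, "wz": 0, "claw": 0.7}
    - {"x": 0, "y": 0, "z": 0, "wx": 0, "wy": 0, "wz": 0, "claw": 0.8}
    - {"x": 0, "y": 0, "z": 0, "wx": 0, "wy": 0, "wz": 0, "claw": 0.9}
    - {"x": 0, "y": 0, "z": 0, "wx": 0, "wy": 0, "wz": 0, "claw": 0.9}
    - {"x": 0, "y": 0, "z": 0, "wx": 0, "wy": 0, "wz": 0, "claw": 0.9}
    - {"x": 0, "y": 0, "z": 0, "wx": 0, "wy": 0, "wz": 0, "claw": 0.9}
    - {"x": 0, "y": 0, "z": 0, "wx": 0, "wy": 0, "wz": 0, "claw": 0.9}
  grip_force: 15

```text
t: 8.6
eef_pos: [582.7, -44.1, 79.3]
eef_rot: [3.142, 0.0, 0.001]
wrist_force: [-0.1, 0.1, -0.1]
finger_gap: 9.2
```

Run:
```python
from h import *
o=get_obs();p=o["eef_pos"];print(o["t"],p,o["eef_rot"],o["finger_gap"])
b=snap("scene");save(b,"s5.png",(215,165,305,235),8)
print((proj(b,p)-[215,165])*8,(proj(b,p+[0,0,-11])-[215,165])*8)
```

```text
8.6 [582.69106813 -44.0904258   79.31941583] [3.14158630e+00 4.49927531e-05 1.22878762e-03] 9.163250604302785
[341.78478107 464.19024692] [342.81658122 488.15624694]
```

View pics/s5.png

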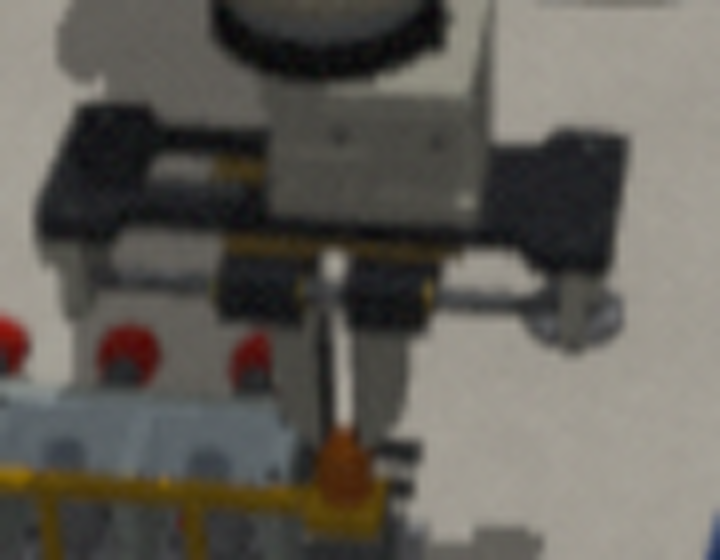

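Request:
send_rows:
  commands:
    - {"x": 0, "y": 0, "z": 0, "wx": 0, "wy": 0, "wz": 0, "claw": 0.55}
    - {"x": 0, "y": 0, "z": 0, "wx": 0, "wy": 0, "wz": 0, "claw": 0.55}
    - {"x": 0, "y": 0, "z": 0, "wx": 0, "wy": 0, "wz": 0, "claw": 0.55}
    - {"x": 0, "y": 0, "z": 0.02, "wx": 0, "wy": 0, "wz": 0, "claw": 0.55}
    - {"x": 0, "y": 0, "z": 0.04, "wx": 0, "wy": 0, "wz": 0, "claw": 0.55}
    - {"x": 0, "y": 0, "z": 0.04, "wx": 0, "wy": 0, "wz": 0, "claw": 0.55}
    - {"x": 0, "y": 0, "z": 0.04, "wx": 0, "wy": 0, "wz": 0, "claw": 0.55}
    - {"x": 0, "y": 0, "z": 0.04, "wx": 0, "wy": 0, "wz": 0, "claw": 0.55}

```text
t: 9.65
eef_pos: [582.9, -44.1, 67.5]
eef_rot: [3.142, -0.0, 0.001]
wrist_force: [-0.3, 0.5, 0.7]
finger_gap: 41.7
```

Request:
send_rows:
  commands:
    - {"x": 0, "y": 0, "z": 0, "wx": 0, "wy": 0, "wz": 0, "claw": 0.6}
    - {"x": 0, "y": 0, "z": 0, "wx": 0, "wy": 0, "wz": 0, "claw": 0.7}
    - {"x": 0, "y": 0, "z": 0, "wx": 0, "wy": 0, "wz": 0, "claw": 0.8}
    - {"x": 0, "y": 0, "z": 0, "wx": 0, "wy": 0, "wz": 0, "claw": 0.9}
    - {"x": 0, "y": 0, "z": 0, "wx": 0, "wy": 0, "wz": 0, "claw": 0.9}
    - {"x": 0, "y": 0, "z": 0, "wx": 0, "wy": 0, "wz": 0, "claw": 0.9}
    - {"x": 0, "y": 0, "z": 0, "wx": 0, "wy": 0, "wz": 0, "claw": 0.9}
    - {"x": 0, "y": 0, "z": 0, "wx": 0, "wy": 0, "wz": 0, "claw": 0.9}
  grip_force: 15

```text
t: 10.65
eef_pos: [582.8, -44.1, 67.4]
eef_rot: [3.142, -0.0, 0.001]
wrist_force: [0.2, -0.5, 0.4]
finger_gap: 19.1
```

Request:
send_rows:
  commands:
    - {"x": 0, "y": 0, "z": -0.04, "wx": 0, "wy": 0, "wz": 0, "claw": 0.9}
    - {"x": 0, "y": 0, "z": -0.09, "wx": 0, "wy": 0, "wz": 0, "claw": 0.9}
    - {"x": 0, "y": 0, "z": -0.14, "wx": 0, "wy": 0, "wz": 0, "claw": 0.9}
    - {"x": 0, "y": 0, "z": -0.18, "wx": 0, "wy": 0, "wz": 0, "claw": 0.9}
    - {"x": 0, "y": 0, "z": -0.18, "wx": 0, "wy": 0, "wz": 0, "claw": 0.9}
    - {"x": -0.07, "y": -0.005, "z": -0.18, "wx": 0, "wy": 0, "wz": 0, "claw": 0.9}
    - {"x": -0.15, "y": -0.01, "z": -0.18, "wx": 0, "wy": 0, "wz": 0, "claw": 0.9}
    - {"x": -0.15, "y": -0.01, "z": -0.18, "wx": 0, "wy": 0, "wz": 0, "claw": 0.9}

```text
t: 11.65
eef_pos: [535.8, -41.2, 120.9]
eef_rot: [3.141, 0.002, 0.001]
wrist_force: [0.8, 0.7, -1.2]
finger_gap: 18.9
```

Run:
```python
from h import *
o=get_obs();p=o["eef_pos"];print(o["t"],p,o["eef_rot"],o["finger_gap"])
b=snap("scene");save(b,"s6.png",(215,155,305,235),7.5)
print((proj(b,[538,-41.5,46])-[215,155])*7.5)
```

```text
11.65 [535.79765775 -41.16957794 120.86916302] [3.14138947e+00 2.04206571e-03 1.35580359e-03] 18.894985551029688
[347.08515369 505.21068743]
```

View pics/s6.png

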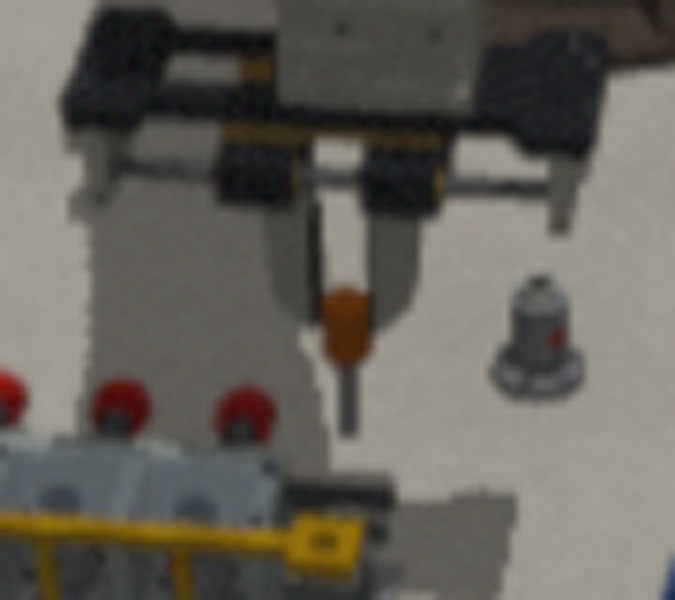

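Request:
send_rows:
  commands:
    - {"x": 0, "y": 0, "z": 0.03, "wx": 0, "wy": 0, "wz": 0, "claw": 0.9}
    - {"x": 0, "y": 0, "z": 0.06, "wx": 0, "wy": 0, "wz": 0, "claw": 0.9}
    - {"x": 0, "y": 0, "z": 0.09, "wx": 0, "wy": 0, "wz": 0, "claw": 0.9}
    - {"x": 0, "y": 0, "z": 0.1, "wx": 0, "wy": 0, "wz": 0, "claw": 0.9}
    - {"x": 0, "y": 0, "z": 0.1, "wx": 0, "wy": 0, "wz": 0, "claw": 0.9}
    - {"x": 0, "y": 0, "z": 0.1, "wx": 0, "wy": 0, "wz": 0, "claw": 0.9}
    - {"x": 0, "y": 0, "z": 0.1, "wx": 0, "wy": 0, "wz": 0, "claw": 0.9}
    - {"x": 0, "y": 0, "z": 0.1, "wx": 0, "wy": 0, "wz": 0, "claw": 0.9}

```text
t: 12.7
eef_pos: [537.9, -41.1, 91.6]
eef_rot: [3.142, -0.0, 0.001]
wrist_force: [-0.0, -0.0, 0.2]
finger_gap: 19.1
```

Run:
```python
from h import *
o=get_obs();p=o["eef_pos"];print(o["t"],p,o["eef_rot"],o["finger_gap"])
b=snap("scene");save(b,"s7.png",(240,185,285,225),14)
```

```text
12.7 [537.85181822 -41.13207467  91.55302264] [ 3.14156227e+00 -4.33057334e-04  1.26794787e-03] 19.113376281080306
```

View pics/s7.png

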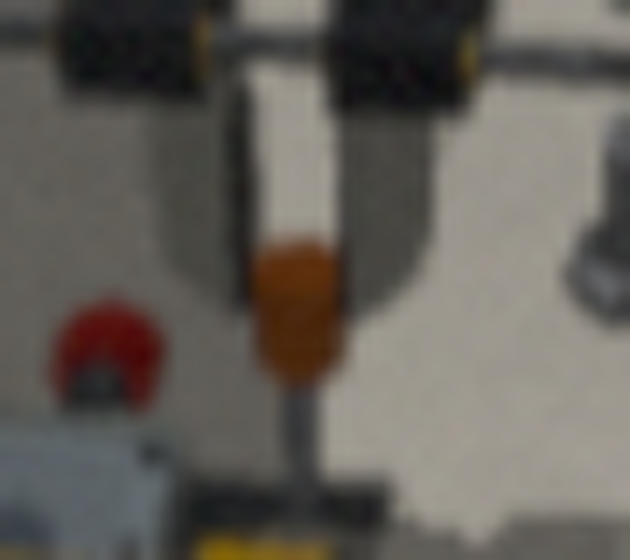

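Request:
send_rows:
  commands:
    - {"x": 0, "y": 0, "z": 0.015, "wx": 0, "wy": 0, "wz": 0, "claw": 0.9}
    - {"x": 0, "y": 0, "z": 0.03, "wx": 0, "wy": 0, "wz": 0, "claw": 0.9}
    - {"x": 0, "y": 0, "z": 0.05, "wx": 0, "wy": 0, "wz": 0, "claw": 0.9}
    - {"x": 0, "y": 0, "z": 0.07, "wx": 0, "wy": 0, "wz": 0, "claw": 0.9}
    - {"x": 0, "y": 0, "z": 0.09, "wx": 0, "wy": 0, "wz": 0, "claw": 0.9}
    - {"x": 0, "y": 0, "z": 0.11, "wx": 0, "wy": 0, "wz": 0, "claw": 0.9}
    - {"x": 0, "y": 0, "z": 0.12, "wx": 0, "wy": 0, "wz": 0, "claw": 0.9}
    - {"x": 0, "y": 0, "z": 0.12, "wx": 0, "wy": 0, "wz": 0, "claw": 0.9}

```text
t: 13.75
eef_pos: [537.6, -41.2, 55.1]
eef_rot: [3.142, 0.0, 0.001]
wrist_force: [0.9, -0.5, 0.0]
finger_gap: 19.1
```

Request:
send_rows:
  commands:
    - {"x": 0, "y": 0, "z": 0.005, "wx": 0, "wy": 0, "wz": 0, "claw": 0.9}
    - {"x": 0, "y": 0, "z": 0.01, "wx": 0, "wy": 0, "wz": 0, "claw": 0.9}
    - {"x": 0, "y": 0, "z": 0.015, "wx": 0, "wy": 0, "wz": 0, "claw": 0.9}
    - {"x": 0, "y": 0, "z": 0.02, "wx": 0, "wy": 0, "wz": 0, "claw": 0.9}
    - {"x": 0, "y": 0, "z": 0.025, "wx": 0, "wy": 0, "wz": 0, "claw": 0.9}
    - {"x": 0, "y": 0, "z": 0.025, "wx": 0, "wy": 0, "wz": 0, "claw": 0.9}
    - {"x": 0, "y": 0, "z": 0.025, "wx": 0, "wy": 0, "wz": 0, "claw": 0.9}
    - {"x": 0, "y": 0, "z": 0.025, "wx": 0, "wy": 0, "wz": 0, "claw": 0.9}

```text
t: 14.75
eef_pos: [537.7, -41.1, 47.9]
eef_rot: [3.142, -0.0, 0.001]
wrist_force: [0.4, -0.3, -0.1]
finger_gap: 19.2
```

Request:
send_rows:
  commands:
    - {"x": 0, "y": 0, "z": 0, "wx": 0, "wy": 0, "wz": 0, "claw": 0.75}
    - {"x": 0, "y": 0, "z": 0, "wx": 0, "wy": 0, "wz": 0, "claw": 0.65}
    - {"x": 0, "y": 0, "z": 0, "wx": 0, "wy": 0, "wz": 0, "claw": 0.65}
    - {"x": 0, "y": 0, "z": -0.03, "wx": 0, "wy": 0, "wz": 0, "claw": 0.65}
    - {"x": 0, "y": 0, "z": -0.1, "wx": 0, "wy": 0, "wz": 0, "claw": 0.65}
    - {"x": 0, "y": 0, "z": -0.2, "wx": 0, "wy": 0, "wz": 0, "claw": 0.5}
    - {"x": 0, "y": 0, "z": -0.3, "wx": 0, "wy": 0, "wz": 0, "claw": 0.5}
    - {"x": 0, "y": 0, "z": -0.3, "wx": 0, "wy": 0, "wz": 0, "claw": 0.5}

```text
t: 15.75
eef_pos: [539.5, -41.1, 140.7]
eef_rot: [3.141, -0.005, 0.001]
wrist_force: [0.1, 0.4, -0.6]
finger_gap: 45.4
```

Run:
```python
from h import *
o=get_obs();p=o["eef_pos"];print(o["t"],p,o["eef_rot"],o["finger_gap"],o["q"])
b=snap("scene")
hsv=cv2.cvtColor(np.asarray(b["pixels"]),cv2.COLOR_RGB2HSV)
m=cv2.inRange(hsv,(8,170,90),(17,255,255));m[:, :240]=0;m[:,285:]=0;m[:190]=0;m[240:]=0
ys,xs=np.nonzero(m);print(len(xs),xs.mean(),ys.mean(),xs.min(),xs.max(),ys.min(),ys.max())
print(proj(b,[538,-41.5,59]),proj(b,[538,-41.5,46]),proj(b,[538,-41.5,72]))
```

```text
15.75 [539.51983478 -41.06892193 140.70105174] [ 3.14149983e+00 -5.06541284e-03  1.17324616e-03] 45.36115492010318 [ 0.13066474  0.37987081 -0.20212775  1.8574109   0.09501819  0.90846845
 -1.68519022]
10 260.8 216.0 259 263 215 218
[261.15406483 218.93669964] [261.27802049 222.36142499] [261.0284735 215.4667829]
```

Request:
send_rows:
  commands:
    - {"x": 0.02, "y": 0.1, "z": -0.05, "wx": 0, "wy": 0, "wz": -0.12, "claw": 0.4}
    - {"x": 0.04, "y": 0.22, "z": -0.05, "wx": 0, "wy": 0, "wz": -0.25, "claw": 0.4}
    - {"x": 0.06, "y": 0.35, "z": -0.05, "wx": 0, "wy": 0, "wz": -0.4, "claw": 0.4}
    - {"x": 0.08, "y": 0.5, "z": -0.05, "wx": 0, "wy": 0, "wz": -0.55, "claw": 0.4}
    - {"x": 0.1, "y": 0.65, "z": -0.05, "wx": 0, "wy": 0, "wz": -0.7, "claw": 0.4}
    - {"x": 0.12, "y": 0.8, "z": -0.05, "wx": 0, "wy": 0, "wz": -0.85, "claw": 0.4}
    - {"x": 0.15, "y": 0.927, "z": -0.05, "wx": 0, "wy": 0, "wz": -1, "claw": 0.4}
    - {"x": 0.15, "y": 0.927, "z": -0.05, "wx": 0, "wy": 0, "wz": -1, "claw": 0.4}

```text
t: 16.8
eef_pos: [581.6, -323.5, 151.1]
eef_rot: [-3.14, 0.002, 1.045]
wrist_force: [-0.4, 0.3, -0.3]
finger_gap: 55.0
```

Request:
send_rows:
  commands:
    - {"x": 0, "y": 0, "z": 0, "wx": 0, "wy": 0, "wz": -0.15, "claw": 0.4}
    - {"x": 0, "y": 0, "z": 0, "wx": 0, "wy": 0, "wz": -0.3, "claw": 0.4}
    - {"x": 0, "y": 0, "z": 0, "wx": 0, "wy": 0, "wz": -0.45, "claw": 0.4}
    - {"x": 0, "y": 0, "z": 0, "wx": 0, "wy": 0, "wz": -0.5, "claw": 0.4}
    - {"x": 0, "y": 0, "z": 0, "wx": 0, "wy": 0, "wz": -0.5, "claw": 0.4}
    - {"x": 0, "y": 0, "z": 0, "wx": 0, "wy": 0, "wz": -0.5, "claw": 0.4}
    - {"x": 0, "y": 0, "z": 0, "wx": 0, "wy": 0, "wz": -0.5, "claw": 0.4}
    - {"x": 0, "y": 0, "z": 0, "wx": 0, "wy": 0, "wz": -0.5, "claw": 0.4}

```text
t: 17.8
eef_pos: [583.1, -319.1, 152.8]
eef_rot: [-3.142, 0.0, 1.572]
wrist_force: [0.1, -0.4, -0.4]
finger_gap: 55.0
```

Request:
send_rows:
  commands:
    - {"x": 0, "y": 0, "z": 0.1, "wx": 0, "wy": 0, "wz": 0, "claw": 0.4}
    - {"x": 0, "y": 0, "z": 0.18, "wx": 0, "wy": 0, "wz": 0, "claw": 0.4}
    - {"x": 0, "y": 0, "z": 0.25, "wx": 0, "wy": 0, "wz": 0, "claw": 0.4}
    - {"x": 0, "y": 0, "z": 0.29, "wx": 0, "wy": 0, "wz": 0, "claw": 0.4}
    - {"x": 0, "y": 0, "z": 0.32, "wx": 0, "wy": 0, "wz": 0, "claw": 0.4}
    - {"x": 0, "y": 0, "z": 0.35, "wx": 0, "wy": 0, "wz": 0, "claw": 0.4}
    - {"x": 0, "y": 0, "z": 0.38, "wx": 0, "wy": 0, "wz": 0, "claw": 0.4}
    - {"x": 0, "y": 0, "z": 0.38, "wx": 0, "wy": 0, "wz": 0, "claw": 0.4}

```text
t: 18.8
eef_pos: [582.6, -319.1, 38.2]
eef_rot: [-3.141, -0.0, 1.572]
wrist_force: [0.4, -0.2, -0.3]
finger_gap: 55.2
```

Request:
send_rows:
  commands:
    - {"x": 0, "y": 0, "z": 0, "wx": 0, "wy": 0, "wz": 0, "claw": 0.6}
    - {"x": 0, "y": 0, "z": 0, "wx": 0, "wy": 0, "wz": 0, "claw": 0.75}
    - {"x": 0, "y": 0, "z": 0, "wx": 0, "wy": 0, "wz": 0, "claw": 0.9}
    - {"x": 0, "y": 0, "z": 0, "wx": 0, "wy": 0, "wz": 0, "claw": 0.95}
    - {"x": 0, "y": 0, "z": 0, "wx": 0, "wy": 0, "wz": 0, "claw": 0.95}
    - {"x": 0, "y": 0, "z": 0, "wx": 0, "wy": 0, "wz": 0, "claw": 0.95}
    - {"x": 0, "y": 0, "z": 0, "wx": 0, "wy": 0, "wz": 0, "claw": 0.95}
    - {"x": 0, "y": 0, "z": 0, "wx": 0, "wy": 0, "wz": 0, "claw": 0.95}

```text
t: 19.8
eef_pos: [584.0, -319.2, 39.0]
eef_rot: [3.14, 0.0, 1.572]
wrist_force: [4.0, -1.2, -2.2]
finger_gap: 15.7
```

Request:
send_rows:
  commands:
    - {"x": -0.015, "y": 0.002, "z": 0, "wx": 0, "wy": 0, "wz": 0, "claw": 0.95}
    - {"x": -0.03, "y": 0.002, "z": 0, "wx": 0, "wy": 0, "wz": 0, "claw": 0.95}
    - {"x": -0.045, "y": 0.002, "z": 0, "wx": 0, "wy": 0, "wz": 0, "claw": 0.95}
    - {"x": -0.06, "y": 0.002, "z": 0, "wx": 0, "wy": 0, "wz": 0, "claw": 0.95}
    - {"x": -0.075, "y": 0.002, "z": 0, "wx": 0, "wy": 0, "wz": 0, "claw": 0.95}
    - {"x": -0.085, "y": 0.002, "z": 0, "wx": 0, "wy": 0, "wz": 0, "claw": 0.95}
    - {"x": -0.093, "y": 0.002, "z": 0, "wx": 0, "wy": 0, "wz": 0, "claw": 0.95}
    - {"x": -0.097, "y": 0.002, "z": 0, "wx": 0, "wy": 0, "wz": 0, "claw": 0.95}

```text
t: 20.8
eef_pos: [584.0, -346.4, 38.9]
eef_rot: [-3.141, -0.002, 1.573]
wrist_force: [2.7, 8.9, 3.7]
finger_gap: 15.3
```

Request:
send_rows:
  commands:
    - {"x": -0.09, "y": 0, "z": 0, "wx": 0, "wy": 0, "wz": 0, "claw": 0.7}
    - {"x": -0.09, "y": 0, "z": 0, "wx": 0, "wy": 0, "wz": 0, "claw": 0.5}
    - {"x": -0.09, "y": 0, "z": 0, "wx": 0, "wy": 0, "wz": 0, "claw": 0.5}
    - {"x": -0.09, "y": 0, "z": 0, "wx": 0, "wy": 0, "wz": 0, "claw": 0.5}
    - {"x": -0.09, "y": 0, "z": -0.1, "wx": 0, "wy": 0, "wz": 0, "claw": 0.5}
    - {"x": -0.09, "y": 0, "z": -0.2, "wx": 0, "wy": 0, "wz": 0, "claw": 0.5}
    - {"x": -0.09, "y": 0, "z": -0.37, "wx": 0, "wy": 0, "wz": 0, "claw": 0.5}
    - {"x": -0.09, "y": 0, "z": -0.37, "wx": 0, "wy": 0, "wz": 0, "claw": 0.5}

```text
t: 21.8
eef_pos: [586.4, -375.4, 154.7]
eef_rot: [3.135, 0.003, 1.573]
wrist_force: [0.3, 0.6, -0.5]
finger_gap: 45.6
```

Request:
send_rows:
  commands:
    - {"x": 0.04, "y": -0.06, "z": 0, "wx": 0, "wy": 0, "wz": 0.12, "claw": 0.5}
    - {"x": 0.1, "y": -0.14, "z": 0, "wx": 0, "wy": 0, "wz": 0.27, "claw": 0.6}
    - {"x": 0.16, "y": -0.23, "z": 0, "wx": 0, "wy": 0, "wz": 0.42, "claw": 0.8}
    - {"x": 0.23, "y": -0.32, "z": 0, "wx": 0, "wy": 0, "wz": 0.57, "claw": 1}
    - {"x": 0.29, "y": -0.41, "z": 0, "wx": 0, "wy": 0, "wz": 0.72, "claw": 1}
    - {"x": 0.34, "y": -0.49, "z": 0, "wx": 0, "wy": 0, "wz": 0.87, "claw": 1}
    - {"x": 0.375, "y": -0.55, "z": 0, "wx": 0, "wy": 0, "wz": 1, "claw": 1}
    - {"x": 0.375, "y": -0.55, "z": 0, "wx": 0, "wy": 0, "wz": 1, "claw": 1}

```text
t: 22.8
eef_pos: [417.1, -261.9, 149.5]
eef_rot: [-3.141, 0.001, 0.526]
wrist_force: [0.8, 1.0, 0.6]
finger_gap: 0.1
```

Request:
send_rows:
  commands:
    - {"x": 0, "y": 0, "z": 0, "wx": 0, "wy": 0, "wz": 0.15, "claw": 1}
    - {"x": 0, "y": 0, "z": 0, "wx": 0, "wy": 0, "wz": 0.3, "claw": 1}
    - {"x": 0, "y": 0, "z": 0, "wx": 0, "wy": 0, "wz": 0.45, "claw": 1}
    - {"x": 0, "y": 0, "z": 0, "wx": 0, "wy": 0, "wz": 0.502, "claw": 1}
    - {"x": 0, "y": 0, "z": 0, "wx": 0, "wy": 0, "wz": 0.502, "claw": 1}
    - {"x": 0, "y": 0, "z": 0, "wx": 0, "wy": 0, "wz": 0.502, "claw": 1}
    - {"x": 0, "y": 0, "z": 0, "wx": 0, "wy": 0, "wz": 0.502, "claw": 1}
    - {"x": 0, "y": 0, "z": 0, "wx": 0, "wy": 0, "wz": 0.502, "claw": 1}

```text
t: 23.8
eef_pos: [418.6, -263.0, 149.8]
eef_rot: [3.142, 0.0, -0.0]
wrist_force: [0.3, 1.3, -1.1]
finger_gap: 0.8
```

Run:
```python
from h import *
o=get_obs();p=o["eef_pos"];print(o["t"],p,o["eef_rot"],o["finger_gap"])
b=snap("scene");save(b,"s8.png",(145,180,285,275),5.7)
```

```text
23.8 [ 418.58346405 -263.04930915  149.78622596] [ 3.14158670e+00  5.60661480e-05 -2.69128338e-04] 0.7623000135686215
```

View pics/s8.png

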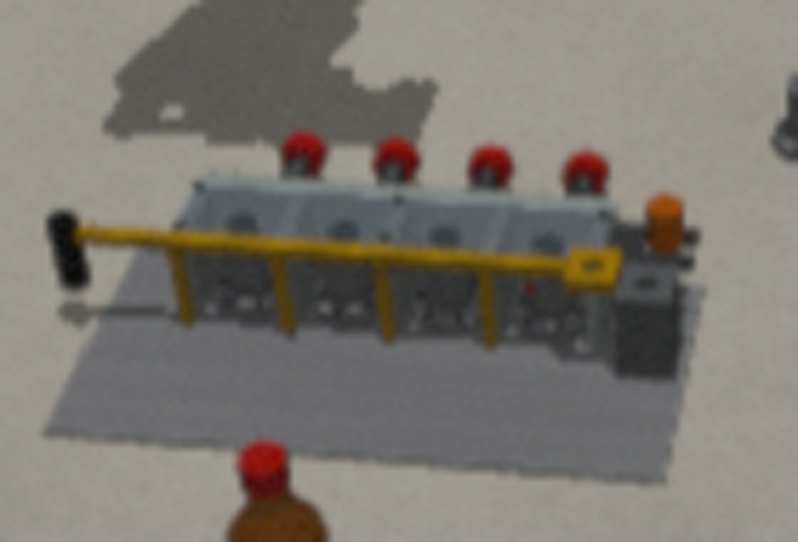

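Request:
send_rows:
  commands:
    - {"x": 0, "y": 0, "z": 0.12, "wx": 0, "wy": 0, "wz": 0, "claw": 1}
    - {"x": 0, "y": 0, "z": 0.24, "wx": 0, "wy": 0, "wz": 0, "claw": 1}
    - {"x": 0, "y": 0, "z": 0.36, "wx": 0, "wy": 0, "wz": 0, "claw": 1}
    - {"x": 0, "y": 0, "z": 0.42, "wx": 0, "wy": 0, "wz": 0, "claw": 1}
    - {"x": 0, "y": 0, "z": 0.46, "wx": 0, "wy": 0, "wz": 0, "claw": 1}
    - {"x": 0, "y": 0, "z": 0.48, "wx": 0, "wy": 0, "wz": 0, "claw": 1}
    - {"x": 0, "y": 0, "z": 0.48, "wx": 0, "wy": 0, "wz": 0, "claw": 1}
    - {"x": 0, "y": 0, "z": 0.48, "wx": 0, "wy": 0, "wz": 0, "claw": 1}

```text
t: 24.85
eef_pos: [419.1, -263.2, 6.5]
eef_rot: [3.141, -0.001, -0.001]
wrist_force: [-0.9, 0.2, 0.2]
finger_gap: 0.5
```

Request:
send_rows:
  commands:
    - {"x": 0.02, "y": 0, "z": 0, "wx": 0, "wy": 0, "wz": 0, "claw": 1}
    - {"x": 0.035, "y": 0, "z": 0, "wx": 0, "wy": 0, "wz": 0, "claw": 1}
    - {"x": 0.05, "y": 0, "z": 0, "wx": 0, "wy": 0, "wz": 0, "claw": 1}
    - {"x": 0.06, "y": 0, "z": 0, "wx": 0, "wy": 0, "wz": 0, "claw": 1}
    - {"x": 0.07, "y": 0, "z": 0, "wx": 0, "wy": 0, "wz": 0, "claw": 1}
    - {"x": 0.08, "y": 0, "z": 0, "wx": 0, "wy": 0, "wz": 0, "claw": 1}
    - {"x": 0.09, "y": 0, "z": 0, "wx": 0, "wy": 0, "wz": 0, "claw": 1}
    - {"x": 0.1, "y": 0, "z": 0, "wx": 0, "wy": 0, "wz": 0, "claw": 1}

```text
t: 25.85
eef_pos: [448.4, -263.0, 5.7]
eef_rot: [-3.141, 0.001, -0.001]
wrist_force: [-4.8, 0.2, 0.8]
finger_gap: 0.6
```

Request:
send_rows:
  commands:
    - {"x": 0.018, "y": 0, "z": 0, "wx": 0, "wy": 0, "wz": 0, "claw": 1}
    - {"x": 0.036, "y": 0, "z": 0, "wx": 0, "wy": 0, "wz": 0, "claw": 1}
    - {"x": 0.054, "y": 0, "z": 0, "wx": 0, "wy": 0, "wz": 0, "claw": 1}
    - {"x": 0.072, "y": 0, "z": 0, "wx": 0, "wy": 0, "wz": 0, "claw": 1}
    - {"x": 0.09, "y": 0, "z": 0, "wx": 0, "wy": 0, "wz": 0, "claw": 1}
    - {"x": 0.108, "y": 0, "z": 0, "wx": 0, "wy": 0, "wz": 0, "claw": 1}
    - {"x": 0.12, "y": 0, "z": 0, "wx": 0, "wy": 0, "wz": 0, "claw": 1}
    - {"x": 0.13, "y": 0, "z": 0, "wx": 0, "wy": 0, "wz": 0, "claw": 1}

```text
t: 26.85
eef_pos: [486.7, -262.9, 5.6]
eef_rot: [-3.141, 0.002, -0.001]
wrist_force: [-6.9, -0.1, 4.7]
finger_gap: 0.6
```

Request:
send_rows:
  commands:
    - {"x": 0.005, "y": 0, "z": 0, "wx": 0, "wy": 0, "wz": 0, "claw": 1}
    - {"x": 0.01, "y": 0, "z": 0, "wx": 0, "wy": 0, "wz": 0, "claw": 1}
    - {"x": 0.015, "y": 0, "z": 0, "wx": 0, "wy": 0, "wz": 0, "claw": 1}
    - {"x": 0.018, "y": 0, "z": 0, "wx": 0, "wy": 0, "wz": 0, "claw": 1}
    - {"x": 0.018, "y": 0, "z": 0, "wx": 0, "wy": 0, "wz": 0, "claw": 1}
    - {"x": 0.018, "y": 0, "z": 0, "wx": 0, "wy": 0, "wz": 0, "claw": 1}
    - {"x": 0.018, "y": 0, "z": 0, "wx": 0, "wy": 0, "wz": 0, "claw": 1}
    - {"x": 0.018, "y": 0, "z": 0, "wx": 0, "wy": 0, "wz": 0, "claw": 1}

```text
t: 27.85
eef_pos: [492.0, -262.9, 5.7]
eef_rot: [-3.141, 0.002, -0.001]
wrist_force: [-7.2, -0.4, 4.2]
finger_gap: 0.5
```

Request:
send_rows:
  commands:
    - {"x": 0.003, "y": 0, "z": 0, "wx": 0, "wy": 0, "wz": 0, "claw": 1}
    - {"x": 0.006, "y": 0, "z": 0, "wx": 0, "wy": 0, "wz": 0, "claw": 1}
    - {"x": 0.008, "y": 0, "z": 0, "wx": 0, "wy": 0, "wz": 0, "claw": 1}
    - {"x": 0.008, "y": 0, "z": 0, "wx": 0, "wy": 0, "wz": 0, "claw": 1}
    - {"x": 0.008, "y": 0, "z": 0, "wx": 0, "wy": 0, "wz": 0, "claw": 1}
    - {"x": 0.008, "y": 0, "z": 0, "wx": 0, "wy": 0, "wz": 0, "claw": 1}
    - {"x": 0.008, "y": 0, "z": 0, "wx": 0, "wy": 0, "wz": 0, "claw": 1}
    - {"x": 0.008, "y": 0, "z": 0, "wx": 0, "wy": 0, "wz": 0, "claw": 1}

```text
t: 28.85
eef_pos: [492.0, -262.9, 5.5]
eef_rot: [-3.141, 0.006, -0.002]
wrist_force: [-14.3, 0.6, 12.5]
finger_gap: 0.8
```

```bash
cat > nuts.py <<'E'
from h import *
from scipy.optimize import least_squares
def tray(b):
    # blue mask outer contour -> fit by projecting rim corners, both cameras
    pass
def nutz(b,names=("nut1","done1")):
    for k in names:
        for m in models.mark_of(b,k)[:6]: print(k,np.round(m["pixel"],1),round(m["confidence"],2),np.round(atz(b,m["pixel"],4)[:2],0))
E
python3 - <<'E'
from nuts import *
o=get_obs();p=o["eef_pos"];print(o["t"],p,o["wrist_force"])
b=snap("scene");nutz(b);save(b,"s9.png",(140,195,290,275),5.3)
print(proj(b,[611,-263,4]),proj(b,[555,-263,4]))
E
```

```text
28.85 [ 492.03339712 -262.91660369    5.50478442] [-14.27547761   0.627609    12.47772825]
nut1 [240.7 231.3] 0.61 [ 537. -106.]
nut1 [203.4 232.6] 0.58 [ 555. -218.]
nut1 [181.6 242.7] 0.56 [ 607. -270.]
nut1 [221.6 232.3] 0.41 [ 548. -163.]
done1 [313.1 244. ] 0.7 [570. 116.]
done1 [368.  250.8] 0.64 [581. 274.]
done1 [355.8 196.3] 0.28 [312. 249.]
[183.50439484 243.74820212] [188.97921754 231.49749861]
```

View pics/s9.png

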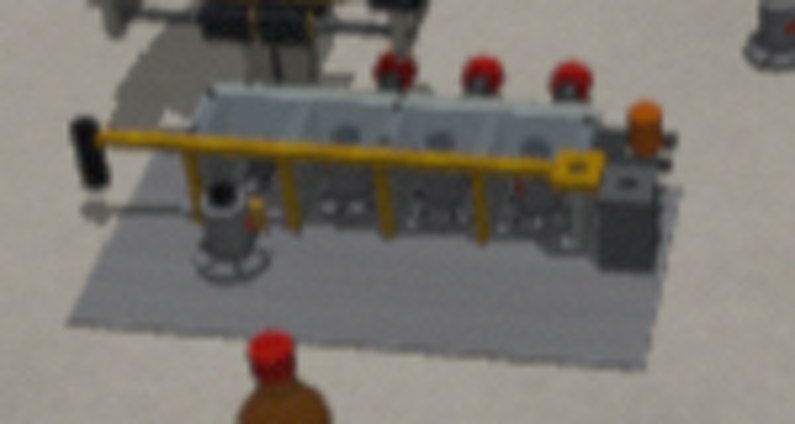

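Request:
send_rows:
  commands:
    - {"x": -0.02, "y": 0, "z": 0, "wx": 0, "wy": 0, "wz": 0, "claw": 1}
    - {"x": -0.05, "y": 0, "z": 0, "wx": 0, "wy": 0, "wz": 0, "claw": 1}
    - {"x": -0.08, "y": 0, "z": 0, "wx": 0, "wy": 0, "wz": 0, "claw": 1}
    - {"x": -0.12, "y": 0, "z": 0, "wx": 0, "wy": 0, "wz": 0, "claw": 1}
    - {"x": -0.16, "y": 0, "z": 0, "wx": 0, "wy": 0, "wz": 0, "claw": 1}
    - {"x": -0.2, "y": 0, "z": 0, "wx": 0, "wy": 0, "wz": 0, "claw": 1}
    - {"x": -0.24, "y": 0, "z": 0, "wx": 0, "wy": 0, "wz": 0, "claw": 1}
    - {"x": -0.27, "y": 0, "z": 0, "wx": 0, "wy": 0, "wz": 0, "claw": 1}

```text
t: 30.0
eef_pos: [414.6, -263.3, 6.2]
eef_rot: [3.141, -0.002, -0.001]
wrist_force: [-0.1, 1.0, 0.6]
finger_gap: 0.6
```

Request:
send_rows:
  commands:
    - {"x": 0, "y": 0, "z": -0.1, "wx": 0, "wy": 0, "wz": 0, "claw": 0.8}
    - {"x": 0, "y": 0, "z": -0.25, "wx": 0, "wy": 0, "wz": 0, "claw": 0.6}
    - {"x": 0, "y": 0, "z": -0.4, "wx": 0, "wy": 0, "wz": 0, "claw": 0.4}
    - {"x": 0.17, "y": 0, "z": -0.45, "wx": 0, "wy": 0, "wz": 0, "claw": 0.3}
    - {"x": 0.34, "y": 0, "z": -0.45, "wx": 0, "wy": 0, "wz": 0, "claw": 0.3}
    - {"x": 0.51, "y": 0, "z": -0.45, "wx": 0, "wy": 0, "wz": 0, "claw": 0.3}
    - {"x": 0.64, "y": 0, "z": -0.45, "wx": 0, "wy": 0, "wz": 0, "claw": 0.3}
    - {"x": 0.65, "y": 0, "z": -0.45, "wx": 0, "wy": 0, "wz": 0, "claw": 0.3}

```text
t: 31.0
eef_pos: [612.2, -261.9, 140.4]
eef_rot: [-3.141, -0.002, 0.002]
wrist_force: [-0.9, -0.5, -0.6]
finger_gap: 64.0
```

```bash
cat >> nuts.py <<'E'
def trayfit(p0=(596,187,-.124)):
    """fit tray pose: silhouette hull corners of blue mask (outer box, z 0..15)"""
    obs=[]
    for n in("top","scene"):
        s=snap(n);hsv=cv2.cvtColor(np.asarray(s["pixels"]),cv2.COLOR_RGB2HSV)
        m=cv2.inRange(hsv,(105,150,40),(125,255,255))
        u=proj(s,(p0[0],p0[1],10)).astype(int);w=np.zeros_like(m);w[u[1]-60:u[1]+60,u[0]-70:u[0]+70]=255
        m&=w;k,l,st,ce=cv2.connectedComponentsWithStats(m);i=1+np.argmax(st[1:,4])
        cs,_=cv2.findContours((l==i).astype(np.uint8),0,1);h=cv2.convexHull(max(cs,key=cv2.contourArea)).astype(np.float32)
        obs.append((s,h))
    def corners(p):
        c,sn=np.cos(p[2]),np.sin(p[2])
        return [(p[0]+c*x-sn*y,p[1]+sn*x+c*y,z) for x in(-76,76) for y in(-112,112) for z in(0,15)]
    def sup(P,th): d=np.stack([np.cos(th),np.sin(th)]);return (P@d).max(0)
    th=np.linspace(0,2*np.pi,72,endpoint=False)
    def f(p):
        r=[]
        for s,h in obs:
            P=np.array([proj(s,q) for q in corners(p)])
            r.append(sup(P,th)-sup(h[:,0,:],th)-0.5*0)
        return np.concatenate(r)
    r=least_squares(f,p0,loss="soft_l1",x_scale=(1,1,.01));p=r.x
    print("tray",np.round(p,3),"rms px",round(float(np.sqrt((f(p)**2).mean())),2))
    c,sn=np.cos(p[2]),np.sin(p[2])
    for x in(-36.5,36.5):
        for y in(-72.5,0,72.5): print("comp",x,y,np.round((p[0]+c*x-sn*y,p[1]+sn*x+c*y),1))
    return p
E
python3 - <<'E'
from nuts import *
o=get_obs();print(o["t"],o["eef_pos"],o["finger_gap"],o["eef_rot"])
trayfit()
b=snap("scene");nutz(b)
E
```

```text
31.0 [ 612.18200626 -261.87124686  140.44736942] 63.998589108472686 [-3.14086096e+00 -2.02886794e-03  1.56145374e-03]
tray [ 5.98879e+02  1.87721e+02 -1.28000e-01] rms px 2.25
comp -36.5 -72.5 [553.4 120.5]
comp -36.5 0 [562.7 192.4]
comp -36.5 72.5 [571.9 264.3]
comp 36.5 -72.5 [625.8 111.2]
comp 36.5 0 [635.1 183.1]
comp 36.5 72.5 [644.3 255. ]
nut1 [185.2 243.6] 0.7 [ 610. -258.]
nut1 [204.5 231.6] 0.64 [ 550. -216.]
nut1 [244.7 233.3] 0.64 [544. -93.]
nut1 [220.7 233.1] 0.41 [ 552. -165.]
done1 [311.2 244.3] 0.53 [572. 110.]
done1 [368.  249.2] 0.52 [575. 275.]
done1 [215.9 236.8] 0.41 [ 570. -176.]
```

Request:
send_rows:
  commands:
    - {"x": 0, "y": 0, "z": 0.1, "wx": 0, "wy": 0, "wz": 0, "claw": 0.3}
    - {"x": 0, "y": 0, "z": 0.2, "wx": 0, "wy": 0, "wz": 0, "claw": 0.4}
    - {"x": 0, "y": 0, "z": 0.28, "wx": 0, "wy": 0, "wz": 0, "claw": 0.4}
    - {"x": 0, "y": 0, "z": 0.34, "wx": 0, "wy": 0, "wz": 0, "claw": 0.4}
    - {"x": 0, "y": 0, "z": 0.39, "wx": 0, "wy": 0, "wz": 0, "claw": 0.4}
    - {"x": 0, "y": 0, "z": 0.42, "wx": 0, "wy": 0, "wz": 0, "claw": 0.4}
    - {"x": 0, "y": 0, "z": 0.44, "wx": 0, "wy": 0, "wz": 0, "claw": 0.4}
    - {"x": 0, "y": 0, "z": 0.44, "wx": 0, "wy": 0, "wz": 0, "claw": 0.4}

```text
t: 32.25
eef_pos: [609.4, -263.2, 8.7]
eef_rot: [-3.142, 0.0, -0.001]
wrist_force: [0.6, -0.1, 0.4]
finger_gap: 55.0
```

Request:
send_rows:
  commands:
    - {"x": 0, "y": 0, "z": 0, "wx": 0, "wy": 0, "wz": 0, "claw": 0.5}
    - {"x": 0, "y": 0, "z": 0, "wx": 0, "wy": 0, "wz": 0, "claw": 0.6}
    - {"x": 0, "y": 0, "z": 0, "wx": 0, "wy": 0, "wz": 0, "claw": 0.65}
    - {"x": 0, "y": 0, "z": 0, "wx": 0, "wy": 0, "wz": 0, "claw": 0.7}
    - {"x": 0, "y": 0, "z": 0, "wx": 0, "wy": 0, "wz": 0, "claw": 0.75}
    - {"x": 0, "y": 0, "z": 0, "wx": 0, "wy": 0, "wz": 0, "claw": 0.85}
    - {"x": 0, "y": 0, "z": 0, "wx": 0, "wy": 0, "wz": 0, "claw": 0.85}
    - {"x": 0, "y": 0, "z": 0, "wx": 0, "wy": 0, "wz": 0, "claw": 0.85}
  grip_force: 25

```text
t: 33.25
eef_pos: [609.4, -263.1, 8.9]
eef_rot: [3.142, -0.0, -0.001]
wrist_force: [-0.7, 1.4, 1.5]
finger_gap: 25.7
```

Request:
send_rows:
  commands:
    - {"x": 0, "y": 0, "z": -0.05, "wx": 0, "wy": 0, "wz": 0, "claw": 0.85}
    - {"x": 0, "y": 0, "z": -0.15, "wx": 0, "wy": 0, "wz": 0, "claw": 0.85}
    - {"x": 0, "y": 0, "z": -0.28, "wx": 0, "wy": 0, "wz": 0, "claw": 0.85}
    - {"x": 0, "y": 0, "z": -0.4, "wx": 0, "wy": 0, "wz": 0, "claw": 0.85}
    - {"x": 0, "y": 0, "z": -0.43, "wx": 0, "wy": 0, "wz": 0, "claw": 0.85}
    - {"x": 0, "y": -0.1, "z": -0.43, "wx": 0, "wy": 0, "wz": 0, "claw": 0.85}
    - {"x": 0, "y": -0.2, "z": -0.43, "wx": 0, "wy": 0, "wz": 0, "claw": 0.85}
    - {"x": 0, "y": -0.2, "z": -0.43, "wx": 0, "wy": 0, "wz": 0, "claw": 0.85}

```text
t: 34.25
eef_pos: [609.3, -199.2, 137.1]
eef_rot: [-3.139, 0.001, 0.004]
wrist_force: [0.4, -0.0, -2.4]
finger_gap: 26.0
```

Run:
```python
from nuts import *
o=get_obs();print(o["t"],o["eef_pos"],o["finger_gap"])
p=trayfit()
q=(604,190,-.124)
out=[]
for n in("top","scene"):
    s=snap(n);im=cv2.resize(np.asarray(s["pixels"]),None,fx=5,fy=5,interpolation=cv2.INTER_CUBIC)
    for t,col in((p,(255,0,0)),(q,(0,255,0))):
        c,sn=np.cos(t[2]),np.sin(t[2])
        g=lambda x,y,z:tuple(np.round((proj(s,(t[0]+c*x-sn*y,t[1]+sn*x+c*y,z))+.5)*5).astype(int).tolist())
        for a,b_ in(((-76,-112),(76,-112)),((76,-112),(76,112)),((76,112),(-76,112)),((-76,112),(-76,-112))): cv2.line(im,g(*a,15),g(*b_,15),col,1)
    u=(proj(s,(600,188,10))*5).astype(int);out.append(im[u[1]-190:u[1]+190,u[0]-195:u[0]+200])
cv2.imwrite("pics/tr.png",cv2.cvtColor(np.hstack(out),cv2.COLOR_RGB2BGR))
```

```text
34.25 [ 609.25873937 -199.23608855  137.11037826] 25.964125381720603
tray [ 5.98807e+02  1.87723e+02 -1.27000e-01] rms px 2.18
comp -36.5 -72.5 [553.4 120.4]
comp -36.5 0 [562.6 192.4]
comp -36.5 72.5 [571.8 264.3]
comp 36.5 -72.5 [625.8 111.2]
comp 36.5 0 [635.  183.1]
comp 36.5 72.5 [644.2 255. ]
```

View pics/tr.png

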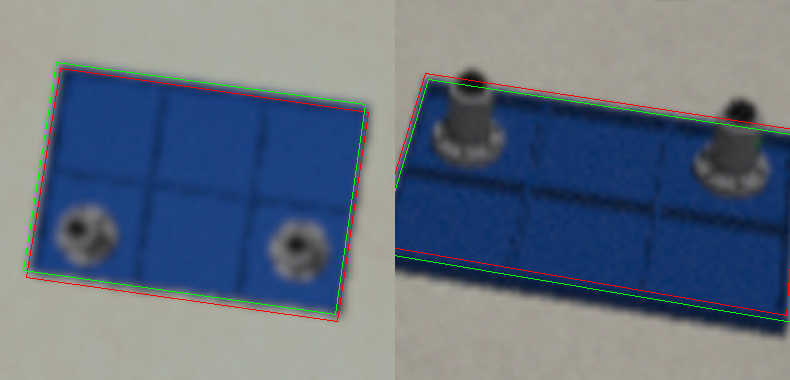

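Request:
send_rows:
  commands:
    - {"x": 0, "y": -0.12, "z": 0, "wx": 0, "wy": 0, "wz": 0, "claw": 0.85}
    - {"x": 0.02, "y": -0.28, "z": 0, "wx": 0, "wy": 0, "wz": 0, "claw": 0.85}
    - {"x": 0.04, "y": -0.46, "z": 0, "wx": 0, "wy": 0, "wz": 0, "claw": 0.85}
    - {"x": 0.06, "y": -0.64, "z": 0, "wx": 0, "wy": 0, "wz": 0, "claw": 0.85}
    - {"x": 0.073, "y": -0.8, "z": 0, "wx": 0, "wy": 0, "wz": 0, "claw": 0.85}
    - {"x": 0.073, "y": -0.92, "z": 0, "wx": 0, "wy": 0, "wz": 0, "claw": 0.85}
    - {"x": 0.073, "y": -1, "z": 0, "wx": 0, "wy": 0, "wz": 0, "claw": 0.85}
    - {"x": 0.073, "y": -1, "z": 0, "wx": 0, "wy": 0, "wz": 0, "claw": 0.85}

```text
t: 35.45
eef_pos: [631.5, 98.8, 137.5]
eef_rot: [-3.141, 0.0, 0.002]
wrist_force: [-0.7, -1.7, -2.4]
finger_gap: 25.1
```

Request:
send_rows:
  commands:
    - {"x": 0, "y": -0.052, "z": 0.05, "wx": 0, "wy": 0, "wz": 0, "claw": 0.85}
    - {"x": 0, "y": -0.052, "z": 0.13, "wx": 0, "wy": 0, "wz": 0, "claw": 0.85}
    - {"x": 0, "y": -0.052, "z": 0.2, "wx": 0, "wy": 0, "wz": 0, "claw": 0.85}
    - {"x": 0, "y": -0.052, "z": 0.27, "wx": 0, "wy": 0, "wz": 0, "claw": 0.85}
    - {"x": 0, "y": -0.052, "z": 0.32, "wx": 0, "wy": 0, "wz": 0, "claw": 0.85}
    - {"x": 0, "y": -0.052, "z": 0.36, "wx": 0, "wy": 0, "wz": 0, "claw": 0.85}
    - {"x": 0, "y": -0.052, "z": 0.39, "wx": 0, "wy": 0, "wz": 0, "claw": 0.85}
    - {"x": 0, "y": -0.052, "z": 0.4, "wx": 0, "wy": 0, "wz": 0, "claw": 0.85}

```text
t: 36.45
eef_pos: [631.5, 112.4, 17.4]
eef_rot: [3.141, 0.0, -0.001]
wrist_force: [0.1, 0.3, -2.5]
finger_gap: 25.2
```

Request:
send_rows:
  commands:
    - {"x": 0, "y": 0, "z": 0.01, "wx": 0, "wy": 0, "wz": 0, "claw": 0.85}
    - {"x": 0, "y": 0, "z": 0.02, "wx": 0, "wy": 0, "wz": 0, "claw": 0.85}
    - {"x": 0, "y": 0, "z": 0.027, "wx": 0, "wy": 0, "wz": 0, "claw": 0.85}
    - {"x": 0, "y": 0, "z": 0.03, "wx": 0, "wy": 0, "wz": 0, "claw": 0.85}
    - {"x": 0, "y": 0, "z": 0.03, "wx": 0, "wy": 0, "wz": 0, "claw": 0.85}
    - {"x": 0, "y": 0, "z": 0.03, "wx": 0, "wy": 0, "wz": 0, "claw": 0.85}
    - {"x": 0, "y": 0, "z": 0.03, "wx": 0, "wy": 0, "wz": 0, "claw": 0.85}
    - {"x": 0, "y": 0, "z": 0.03, "wx": 0, "wy": 0, "wz": 0, "claw": 0.85}

```text
t: 37.45
eef_pos: [631.7, 112.4, 8.9]
eef_rot: [3.142, -0.0, -0.001]
wrist_force: [-0.2, -0.0, -1.9]
finger_gap: 25.4
```

Request:
send_rows:
  commands:
    - {"x": 0, "y": 0, "z": 0.004, "wx": 0, "wy": 0, "wz": 0, "claw": 0.78}
    - {"x": 0, "y": 0, "z": 0.004, "wx": 0, "wy": 0, "wz": 0, "claw": 0.7}
    - {"x": 0, "y": 0, "z": 0.004, "wx": 0, "wy": 0, "wz": 0, "claw": 0.6}
    - {"x": 0, "y": 0, "z": 0.004, "wx": 0, "wy": 0, "wz": 0, "claw": 0.5}
    - {"x": 0, "y": 0, "z": 0.004, "wx": 0, "wy": 0, "wz": 0, "claw": 0.5}
    - {"x": 0, "y": 0, "z": -0.06, "wx": 0, "wy": 0, "wz": 0, "claw": 0.5}
    - {"x": 0, "y": 0, "z": -0.2, "wx": 0, "wy": 0, "wz": 0, "claw": 0.5}
    - {"x": 0, "y": 0, "z": -0.4, "wx": 0, "wy": 0, "wz": 0, "claw": 0.6}

```text
t: 38.45
eef_pos: [630.7, 112.2, 130.1]
eef_rot: [3.141, 0.002, -0.001]
wrist_force: [1.2, -0.3, -0.5]
finger_gap: 40.1
```

Request:
send_rows:
  commands:
    - {"x": -0.05, "y": 0.1, "z": 0, "wx": 0, "wy": 0, "wz": 0, "claw": 0.8}
    - {"x": -0.12, "y": 0.25, "z": 0, "wx": 0, "wy": 0, "wz": 0, "claw": 1}
    - {"x": -0.2, "y": 0.43, "z": 0, "wx": 0, "wy": 0, "wz": 0, "claw": 1}
    - {"x": -0.28, "y": 0.6, "z": 0, "wx": 0, "wy": 0, "wz": 0, "claw": 1}
    - {"x": -0.35, "y": 0.76, "z": 0, "wx": 0, "wy": 0, "wz": 0, "claw": 1}
    - {"x": -0.45, "y": 0.87, "z": 0, "wx": 0, "wy": 0, "wz": 0, "claw": 1}
    - {"x": -0.6, "y": 0.97, "z": 0, "wx": 0, "wy": 0, "wz": 0, "claw": 1}
    - {"x": -0.71, "y": 1, "z": 0, "wx": 0, "wy": 0, "wz": 0, "claw": 1}

```text
t: 39.45
eef_pos: [416.6, -189.5, 130.0]
eef_rot: [3.14, -0.001, -0.004]
wrist_force: [-0.5, 1.2, -0.3]
finger_gap: 0.6
```

Request:
send_rows:
  commands:
    - {"x": 0, "y": 0.04, "z": 0, "wx": 0, "wy": 0, "wz": 0, "claw": 1}
    - {"x": 0, "y": 0.07, "z": 0, "wx": 0, "wy": 0, "wz": 0, "claw": 1}
    - {"x": 0, "y": 0.07, "z": 0.1, "wx": 0, "wy": 0, "wz": 0, "claw": 1}
    - {"x": 0, "y": 0.07, "z": 0.22, "wx": 0, "wy": 0, "wz": 0, "claw": 1}
    - {"x": 0, "y": 0.07, "z": 0.32, "wx": 0, "wy": 0, "wz": 0, "claw": 1}
    - {"x": 0, "y": 0.07, "z": 0.38, "wx": 0, "wy": 0, "wz": 0, "claw": 1}
    - {"x": 0, "y": 0.07, "z": 0.41, "wx": 0, "wy": 0, "wz": 0, "claw": 1}
    - {"x": 0, "y": 0.07, "z": 0.41, "wx": 0, "wy": 0, "wz": 0, "claw": 1}

```text
t: 40.45
eef_pos: [419.0, -208.2, 5.7]
eef_rot: [-3.141, 0.0, -0.0]
wrist_force: [-0.4, -0.1, 0.0]
finger_gap: 0.3
```

Run:
```python
from nuts import *
o=get_obs();print(o["t"],o["eef_pos"],o["finger_gap"])
s=snap("top");nutz(s);b=snap("scene");nutz(b)
save(b,"chk1.png",(150,190,400,285),3.2)
```

```text
40.45 [ 418.99786709 -208.21678501    5.65456352] 0.3104746786731151
nut1 [273.7 260.9] 0.74 [375.  20.]
nut1 [250.3 186.6] 0.52 [640. 109.]
done1 [249.5 210.1] 0.65 [555. 110.]
done1 [206.6 207.5] 0.53 [562. 264.]
nut1 [309.1 260.4] 0.73 [640. 108.]
nut1 [243.7 235.4] 0.59 [554. -94.]
nut1 [224.  232.9] 0.55 [ 550. -155.]
nut1 [204.8 229.7] 0.49 [ 541. -217.]
done1 [312.  240.9] 0.64 [557. 112.]
done1 [365.1 249.2] 0.59 [576. 266.]
```

View pics/chk1.png

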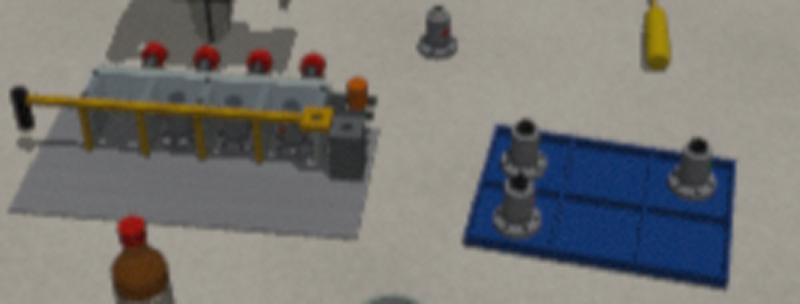

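Request:
send_rows:
  commands:
    - {"x": 0.025, "y": 0, "z": 0, "wx": 0, "wy": 0, "wz": 0, "claw": 1}
    - {"x": 0.04, "y": 0, "z": 0, "wx": 0, "wy": 0, "wz": 0, "claw": 1}
    - {"x": 0.05, "y": 0, "z": 0, "wx": 0, "wy": 0, "wz": 0, "claw": 1}
    - {"x": 0.06, "y": 0, "z": 0, "wx": 0, "wy": 0, "wz": 0, "claw": 1}
    - {"x": 0.072, "y": 0, "z": 0, "wx": 0, "wy": 0, "wz": 0, "claw": 1}
    - {"x": 0.086, "y": 0, "z": 0, "wx": 0, "wy": 0, "wz": 0, "claw": 1}
    - {"x": 0.102, "y": 0, "z": 0, "wx": 0, "wy": 0, "wz": 0, "claw": 1}
    - {"x": 0.12, "y": 0, "z": 0, "wx": 0, "wy": 0, "wz": 0, "claw": 1}

```text
t: 41.75
eef_pos: [454.1, -208.3, 5.6]
eef_rot: [-3.141, 0.001, -0.001]
wrist_force: [-4.5, 0.4, 1.8]
finger_gap: 0.3
```

Request:
send_rows:
  commands:
    - {"x": 0.018, "y": 0, "z": 0, "wx": 0, "wy": 0, "wz": 0, "claw": 1}
    - {"x": 0.036, "y": 0, "z": 0, "wx": 0, "wy": 0, "wz": 0, "claw": 1}
    - {"x": 0.054, "y": 0, "z": 0, "wx": 0, "wy": 0, "wz": 0, "claw": 1}
    - {"x": 0.072, "y": 0, "z": 0, "wx": 0, "wy": 0, "wz": 0, "claw": 1}
    - {"x": 0.09, "y": 0, "z": 0, "wx": 0, "wy": 0, "wz": 0, "claw": 1}
    - {"x": 0.105, "y": 0, "z": 0, "wx": 0, "wy": 0, "wz": 0, "claw": 1}
    - {"x": 0.117, "y": 0, "z": 0, "wx": 0, "wy": 0, "wz": 0, "claw": 1}
    - {"x": 0.127, "y": 0, "z": 0, "wx": 0, "wy": 0, "wz": 0, "claw": 1}

```text
t: 42.75
eef_pos: [491.5, -208.3, 5.6]
eef_rot: [-3.141, 0.002, -0.001]
wrist_force: [-7.0, 1.4, 5.2]
finger_gap: 0.2
```

Request:
send_rows:
  commands:
    - {"x": 0, "y": 0, "z": 0, "wx": 0, "wy": 0, "wz": 0, "claw": 1}
    - {"x": 0.002, "y": 0, "z": 0, "wx": 0, "wy": 0, "wz": 0, "claw": 1}
    - {"x": 0.004, "y": 0, "z": 0, "wx": 0, "wy": 0, "wz": 0, "claw": 1}
    - {"x": 0.004, "y": 0, "z": 0, "wx": 0, "wy": 0, "wz": 0, "claw": 1}
    - {"x": 0.004, "y": 0, "z": 0, "wx": 0, "wy": 0, "wz": 0, "claw": 1}
    - {"x": 0.004, "y": 0, "z": 0, "wx": 0, "wy": 0, "wz": 0, "claw": 1}
    - {"x": 0.004, "y": 0, "z": 0, "wx": 0, "wy": 0, "wz": 0, "claw": 1}
    - {"x": 0.004, "y": 0, "z": 0, "wx": 0, "wy": 0, "wz": 0, "claw": 1}

```text
t: 43.75
eef_pos: [491.9, -208.3, 5.6]
eef_rot: [-3.141, 0.003, -0.001]
wrist_force: [-10.1, 0.1, 7.0]
finger_gap: 0.6
```

Request:
send_rows:
  commands:
    - {"x": -0.02, "y": 0, "z": 0, "wx": 0, "wy": 0, "wz": 0, "claw": 1}
    - {"x": -0.05, "y": 0, "z": 0, "wx": 0, "wy": 0, "wz": 0, "claw": 1}
    - {"x": -0.08, "y": 0, "z": 0, "wx": 0, "wy": 0, "wz": 0, "claw": 1}
    - {"x": -0.12, "y": 0, "z": 0, "wx": 0, "wy": 0, "wz": 0, "claw": 1}
    - {"x": -0.16, "y": 0, "z": 0, "wx": 0, "wy": 0, "wz": 0, "claw": 1}
    - {"x": -0.2, "y": 0, "z": 0, "wx": 0, "wy": 0, "wz": 0, "claw": 1}
    - {"x": -0.24, "y": 0, "z": 0, "wx": 0, "wy": 0, "wz": 0, "claw": 1}
    - {"x": -0.26, "y": 0, "z": 0, "wx": 0, "wy": 0, "wz": 0, "claw": 1}

```text
t: 44.75
eef_pos: [415.7, -208.7, 6.2]
eef_rot: [3.141, -0.001, -0.001]
wrist_force: [0.4, -0.2, -0.5]
finger_gap: 0.1
```

Request:
send_rows:
  commands:
    - {"x": 0, "y": 0, "z": -0.1, "wx": 0, "wy": 0, "wz": 0, "claw": 0.8}
    - {"x": 0, "y": 0, "z": -0.25, "wx": 0, "wy": 0, "wz": 0, "claw": 0.6}
    - {"x": 0, "y": 0, "z": -0.4, "wx": 0, "wy": 0, "wz": 0, "claw": 0.4}
    - {"x": 0.17, "y": 0, "z": -0.45, "wx": 0, "wy": 0, "wz": 0, "claw": 0.4}
    - {"x": 0.34, "y": 0, "z": -0.45, "wx": 0, "wy": 0, "wz": 0, "claw": 0.4}
    - {"x": 0.51, "y": 0, "z": -0.45, "wx": 0, "wy": 0, "wz": 0, "claw": 0.4}
    - {"x": 0.64, "y": 0, "z": -0.45, "wx": 0, "wy": 0, "wz": 0, "claw": 0.4}
    - {"x": 0.646, "y": 0, "z": -0.45, "wx": 0, "wy": 0, "wz": 0, "claw": 0.4}

```text
t: 45.75
eef_pos: [612.3, -207.5, 140.4]
eef_rot: [-3.141, -0.002, 0.001]
wrist_force: [-0.4, -0.4, -0.6]
finger_gap: 55.0
```

Run:
```python
from nuts import *
o=get_obs();print(o["t"],o["eef_pos"],o["finger_gap"],o["eef_rot"])
b=snap("scene");nutz(b,("nut1",))
```

```text
45.75 [ 612.25150784 -207.53206485  140.4199821 ] 54.96955650295195 [-3.14097035e+00 -2.00187674e-03  1.09201617e-03]
nut1 [311.8 258.1] 0.65 [629. 115.]
nut1 [199.2 242.7] 0.62 [ 601. -218.]
nut1 [225.9 234.2] 0.59 [ 555. -148.]
nut1 [243.9 234.1] 0.54 [548. -94.]
```

Request:
send_rows:
  commands:
    - {"x": 0, "y": 0, "z": 0.1, "wx": 0, "wy": 0, "wz": 0, "claw": 0.4}
    - {"x": 0, "y": 0, "z": 0.2, "wx": 0, "wy": 0, "wz": 0, "claw": 0.4}
    - {"x": 0, "y": 0, "z": 0.28, "wx": 0, "wy": 0, "wz": 0, "claw": 0.4}
    - {"x": 0, "y": 0, "z": 0.34, "wx": 0, "wy": 0, "wz": 0, "claw": 0.4}
    - {"x": 0, "y": 0, "z": 0.39, "wx": 0, "wy": 0, "wz": 0, "claw": 0.4}
    - {"x": 0, "y": 0, "z": 0.42, "wx": 0, "wy": 0, "wz": 0, "claw": 0.4}
    - {"x": 0, "y": 0, "z": 0.44, "wx": 0, "wy": 0, "wz": 0, "claw": 0.4}
    - {"x": 0, "y": 0, "z": 0.44, "wx": 0, "wy": 0, "wz": 0, "claw": 0.4}

```text
t: 46.85
eef_pos: [609.5, -208.6, 8.8]
eef_rot: [3.142, 0.0, -0.001]
wrist_force: [-0.5, -0.1, 0.4]
finger_gap: 55.1
```

Request:
send_rows:
  commands:
    - {"x": 0, "y": 0, "z": 0, "wx": 0, "wy": 0, "wz": 0, "claw": 0.5}
    - {"x": 0, "y": 0, "z": 0, "wx": 0, "wy": 0, "wz": 0, "claw": 0.6}
    - {"x": 0, "y": 0, "z": 0, "wx": 0, "wy": 0, "wz": 0, "claw": 0.65}
    - {"x": 0, "y": 0, "z": 0, "wx": 0, "wy": 0, "wz": 0, "claw": 0.7}
    - {"x": 0, "y": 0, "z": 0, "wx": 0, "wy": 0, "wz": 0, "claw": 0.75}
    - {"x": 0, "y": 0, "z": 0, "wx": 0, "wy": 0, "wz": 0, "claw": 0.85}
    - {"x": 0, "y": 0, "z": 0, "wx": 0, "wy": 0, "wz": 0, "claw": 0.85}
    - {"x": 0, "y": 0, "z": 0, "wx": 0, "wy": 0, "wz": 0, "claw": 0.85}
  grip_force: 25

```text
t: 47.85
eef_pos: [609.5, -208.7, 8.9]
eef_rot: [3.141, -0.0, -0.001]
wrist_force: [-0.8, -0.7, 1.4]
finger_gap: 25.1
```

Request:
send_rows:
  commands:
    - {"x": 0, "y": 0, "z": -0.05, "wx": 0, "wy": 0, "wz": 0, "claw": 0.85}
    - {"x": 0, "y": 0, "z": -0.15, "wx": 0, "wy": 0, "wz": 0, "claw": 0.85}
    - {"x": 0, "y": 0, "z": -0.28, "wx": 0, "wy": 0, "wz": 0, "claw": 0.85}
    - {"x": 0, "y": 0, "z": -0.4, "wx": 0, "wy": 0, "wz": 0, "claw": 0.85}
    - {"x": 0, "y": 0, "z": -0.43, "wx": 0, "wy": 0, "wz": 0, "claw": 0.85}
    - {"x": 0, "y": -0.1, "z": -0.43, "wx": 0, "wy": 0, "wz": 0, "claw": 0.85}
    - {"x": 0, "y": -0.2, "z": -0.43, "wx": 0, "wy": 0, "wz": 0, "claw": 0.85}
    - {"x": 0, "y": -0.3, "z": -0.43, "wx": 0, "wy": 0, "wz": 0, "claw": 0.85}

```text
t: 48.85
eef_pos: [608.7, -117.6, 137.0]
eef_rot: [-3.141, 0.002, -0.001]
wrist_force: [0.3, 0.6, -2.3]
finger_gap: 25.2
```

Run:
```python
from nuts import *
o=get_obs();print(o["t"],o["eef_pos"],o["finger_gap"],o["eef_rot"])
trayfit()
```

```text
48.85 [ 608.68839464 -117.55899417  136.97647803] 25.205144872383123 [-3.14133120e+00  1.60105103e-03 -9.47959518e-04]
tray [ 5.98803e+02  1.87740e+02 -1.28000e-01] rms px 2.18
comp -36.5 -72.5 [553.3 120.5]
comp -36.5 0 [562.6 192.4]
comp -36.5 72.5 [571.9 264.3]
comp 36.5 -72.5 [625.7 111.2]
comp 36.5 0 [635.  183.1]
comp 36.5 72.5 [644.3 255. ]
```

Request:
send_rows:
  commands:
    - {"x": 0, "y": -0.12, "z": 0, "wx": 0, "wy": 0, "wz": 0, "claw": 0.85}
    - {"x": 0.02, "y": -0.28, "z": 0, "wx": 0, "wy": 0, "wz": 0, "claw": 0.85}
    - {"x": 0.05, "y": -0.46, "z": 0, "wx": 0, "wy": 0, "wz": 0, "claw": 0.85}
    - {"x": 0.08, "y": -0.64, "z": 0, "wx": 0, "wy": 0, "wz": 0, "claw": 0.85}
    - {"x": 0.102, "y": -0.8, "z": 0, "wx": 0, "wy": 0, "wz": 0, "claw": 0.85}
    - {"x": 0.102, "y": -0.92, "z": 0, "wx": 0, "wy": 0, "wz": 0, "claw": 0.85}
    - {"x": 0.102, "y": -1, "z": 0, "wx": 0, "wy": 0, "wz": 0, "claw": 0.85}
    - {"x": 0.102, "y": -1, "z": 0, "wx": 0, "wy": 0, "wz": 0, "claw": 0.85}

```text
t: 49.95
eef_pos: [639.7, 183.3, 137.3]
eef_rot: [-3.141, 0.001, 0.002]
wrist_force: [-0.6, -0.6, -1.4]
finger_gap: 25.5
```

Request:
send_rows:
  commands:
    - {"x": 0, "y": -0.011, "z": 0.05, "wx": 0, "wy": 0, "wz": 0, "claw": 0.85}
    - {"x": 0, "y": -0.011, "z": 0.13, "wx": 0, "wy": 0, "wz": 0, "claw": 0.85}
    - {"x": 0, "y": -0.011, "z": 0.2, "wx": 0, "wy": 0, "wz": 0, "claw": 0.85}
    - {"x": 0, "y": -0.011, "z": 0.27, "wx": 0, "wy": 0, "wz": 0, "claw": 0.85}
    - {"x": 0, "y": -0.011, "z": 0.32, "wx": 0, "wy": 0, "wz": 0, "claw": 0.85}
    - {"x": 0, "y": -0.011, "z": 0.36, "wx": 0, "wy": 0, "wz": 0, "claw": 0.85}
    - {"x": 0, "y": -0.011, "z": 0.39, "wx": 0, "wy": 0, "wz": 0, "claw": 0.85}
    - {"x": 0, "y": -0.011, "z": 0.4, "wx": 0, "wy": 0, "wz": 0, "claw": 0.85}

```text
t: 50.95
eef_pos: [640.3, 184.6, 17.4]
eef_rot: [3.141, 0.0, -0.001]
wrist_force: [0.8, -0.8, -2.2]
finger_gap: 25.5
```

Request:
send_rows:
  commands:
    - {"x": 0, "y": 0, "z": 0.01, "wx": 0, "wy": 0, "wz": 0, "claw": 0.85}
    - {"x": 0, "y": 0, "z": 0.02, "wx": 0, "wy": 0, "wz": 0, "claw": 0.85}
    - {"x": 0, "y": 0, "z": 0.027, "wx": 0, "wy": 0, "wz": 0, "claw": 0.85}
    - {"x": 0, "y": 0, "z": 0.032, "wx": 0, "wy": 0, "wz": 0, "claw": 0.85}
    - {"x": 0, "y": 0, "z": 0.033, "wx": 0, "wy": 0, "wz": 0, "claw": 0.85}
    - {"x": 0, "y": 0, "z": 0.033, "wx": 0, "wy": 0, "wz": 0, "claw": 0.85}
    - {"x": 0, "y": 0, "z": 0.033, "wx": 0, "wy": 0, "wz": 0, "claw": 0.85}
    - {"x": 0, "y": 0, "z": 0.033, "wx": 0, "wy": 0, "wz": 0, "claw": 0.85}

```text
t: 51.95
eef_pos: [640.4, 184.7, 8.0]
eef_rot: [3.142, -0.0, -0.001]
wrist_force: [0.0, -0.1, -1.8]
finger_gap: 25.6
```

Request:
send_rows:
  commands:
    - {"x": 0, "y": 0, "z": 0, "wx": 0, "wy": 0, "wz": 0, "claw": 0.78}
    - {"x": 0, "y": 0, "z": 0, "wx": 0, "wy": 0, "wz": 0, "claw": 0.7}
    - {"x": 0, "y": 0, "z": 0, "wx": 0, "wy": 0, "wz": 0, "claw": 0.6}
    - {"x": 0, "y": 0, "z": 0, "wx": 0, "wy": 0, "wz": 0, "claw": 0.5}
    - {"x": 0, "y": 0, "z": 0, "wx": 0, "wy": 0, "wz": 0, "claw": 0.5}
    - {"x": 0, "y": 0, "z": -0.06, "wx": 0, "wy": 0, "wz": 0, "claw": 0.5}
    - {"x": 0, "y": 0, "z": -0.2, "wx": 0, "wy": 0, "wz": 0, "claw": 0.5}
    - {"x": 0, "y": 0, "z": -0.4, "wx": 0, "wy": 0, "wz": 0, "claw": 0.6}

```text
t: 52.95
eef_pos: [639.4, 184.4, 129.1]
eef_rot: [3.141, 0.002, -0.001]
wrist_force: [0.8, -0.2, -0.4]
finger_gap: 39.6
```

Request:
send_rows:
  commands:
    - {"x": -0.05, "y": 0.1, "z": 0, "wx": 0, "wy": 0, "wz": 0, "claw": 0.8}
    - {"x": -0.12, "y": 0.25, "z": 0, "wx": 0, "wy": 0, "wz": 0, "claw": 1}
    - {"x": -0.2, "y": 0.43, "z": 0, "wx": 0, "wy": 0, "wz": 0, "claw": 1}
    - {"x": -0.28, "y": 0.6, "z": 0, "wx": 0, "wy": 0, "wz": 0, "claw": 1}
    - {"x": -0.37, "y": 0.76, "z": 0, "wx": 0, "wy": 0, "wz": 0, "claw": 1}
    - {"x": -0.48, "y": 0.87, "z": 0, "wx": 0, "wy": 0, "wz": 0, "claw": 1}
    - {"x": -0.63, "y": 0.97, "z": 0, "wx": 0, "wy": 0, "wz": 0, "claw": 1}
    - {"x": -0.741, "y": 1, "z": 0, "wx": 0, "wy": 0, "wz": 0, "claw": 1}

```text
t: 53.95
eef_pos: [416.1, -117.1, 129.0]
eef_rot: [3.141, -0.001, -0.004]
wrist_force: [0.0, -0.7, 0.3]
finger_gap: 0.8
```

Request:
send_rows:
  commands:
    - {"x": 0, "y": 0.07, "z": 0, "wx": 0, "wy": 0, "wz": 0, "claw": 1}
    - {"x": 0, "y": 0.13, "z": 0, "wx": 0, "wy": 0, "wz": 0, "claw": 1}
    - {"x": 0, "y": 0.13, "z": 0.1, "wx": 0, "wy": 0, "wz": 0, "claw": 1}
    - {"x": 0, "y": 0.13, "z": 0.22, "wx": 0, "wy": 0, "wz": 0, "claw": 1}
    - {"x": 0, "y": 0.13, "z": 0.32, "wx": 0, "wy": 0, "wz": 0, "claw": 1}
    - {"x": 0, "y": 0.13, "z": 0.38, "wx": 0, "wy": 0, "wz": 0, "claw": 1}
    - {"x": 0, "y": 0.13, "z": 0.405, "wx": 0, "wy": 0, "wz": 0, "claw": 1}
    - {"x": 0, "y": 0.13, "z": 0.405, "wx": 0, "wy": 0, "wz": 0, "claw": 1}

```text
t: 54.95
eef_pos: [418.2, -154.2, 6.9]
eef_rot: [3.141, -0.001, -0.001]
wrist_force: [0.7, 0.1, 0.2]
finger_gap: 0.2
```

Run:
```python
from nuts import *
o=get_obs();print(o["t"],o["eef_pos"],o["finger_gap"])
trayfit();b=snap("scene");nutz(b)
```

```text
54.95 [ 418.18590573 -154.16965507    6.93097988] 0.22338863139445655
tray [ 5.98842e+02  1.87760e+02 -1.28000e-01] rms px 2.19
comp -36.5 -72.5 [553.4 120.5]
comp -36.5 0 [562.6 192.4]
comp -36.5 72.5 [571.9 264.3]
comp 36.5 -72.5 [625.8 111.2]
comp 36.5 0 [635.  183.1]
comp 36.5 72.5 [644.3 255. ]
nut1 [240.1 234.3] 0.7 [ 551. -106.]
nut1 [309.8 259.4] 0.59 [635. 110.]
nut1 [332.9 261.5] 0.48 [637. 174.]
nut1 [223.4 233.5] 0.45 [ 553. -157.]
done1 [365.2 249.5] 0.69 [577. 266.]
done1 [312.4 242.1] 0.58 [562. 113.]
```

Nut 2 is standing in the tray. Now I'll press lane 3.

Request:
send_rows:
  commands:
    - {"x": 0.025, "y": 0, "z": 0, "wx": 0, "wy": 0, "wz": 0, "claw": 1}
    - {"x": 0.04, "y": 0, "z": 0, "wx": 0, "wy": 0, "wz": 0, "claw": 1}
    - {"x": 0.05, "y": 0, "z": 0, "wx": 0, "wy": 0, "wz": 0, "claw": 1}
    - {"x": 0.06, "y": 0, "z": 0, "wx": 0, "wy": 0, "wz": 0, "claw": 1}
    - {"x": 0.072, "y": 0, "z": 0, "wx": 0, "wy": 0, "wz": 0, "claw": 1}
    - {"x": 0.086, "y": 0, "z": 0, "wx": 0, "wy": 0, "wz": 0, "claw": 1}
    - {"x": 0.102, "y": 0, "z": 0, "wx": 0, "wy": 0, "wz": 0, "claw": 1}
    - {"x": 0.12, "y": 0, "z": 0, "wx": 0, "wy": 0, "wz": 0, "claw": 1}

```text
t: 56.2
eef_pos: [453.6, -154.0, 6.2]
eef_rot: [-3.141, 0.001, -0.001]
wrist_force: [-3.8, 0.5, 0.4]
finger_gap: 0.2
```

Request:
send_rows:
  commands:
    - {"x": 0.018, "y": 0, "z": 0, "wx": 0, "wy": 0, "wz": 0, "claw": 1}
    - {"x": 0.036, "y": 0, "z": 0, "wx": 0, "wy": 0, "wz": 0, "claw": 1}
    - {"x": 0.054, "y": 0, "z": 0, "wx": 0, "wy": 0, "wz": 0, "claw": 1}
    - {"x": 0.072, "y": 0, "z": 0, "wx": 0, "wy": 0, "wz": 0, "claw": 1}
    - {"x": 0.09, "y": 0, "z": 0, "wx": 0, "wy": 0, "wz": 0, "claw": 1}
    - {"x": 0.105, "y": 0, "z": 0, "wx": 0, "wy": 0, "wz": 0, "claw": 1}
    - {"x": 0.117, "y": 0, "z": 0, "wx": 0, "wy": 0, "wz": 0, "claw": 1}
    - {"x": 0.127, "y": 0, "z": 0, "wx": 0, "wy": 0, "wz": 0, "claw": 1}

```text
t: 57.2
eef_pos: [491.2, -154.0, 6.2]
eef_rot: [-3.141, 0.002, -0.001]
wrist_force: [-6.5, 0.7, 3.4]
finger_gap: 0.5
```

Request:
send_rows:
  commands:
    - {"x": 0.002, "y": 0, "z": 0, "wx": 0, "wy": 0, "wz": 0, "claw": 1}
    - {"x": 0.004, "y": 0, "z": 0, "wx": 0, "wy": 0, "wz": 0, "claw": 1}
    - {"x": 0.005, "y": 0, "z": 0, "wx": 0, "wy": 0, "wz": 0, "claw": 1}
    - {"x": 0.005, "y": 0, "z": 0, "wx": 0, "wy": 0, "wz": 0, "claw": 1}
    - {"x": 0.005, "y": 0, "z": 0, "wx": 0, "wy": 0, "wz": 0, "claw": 1}
    - {"x": 0.005, "y": 0, "z": 0, "wx": 0, "wy": 0, "wz": 0, "claw": 1}
    - {"x": 0.005, "y": 0, "z": 0, "wx": 0, "wy": 0, "wz": 0, "claw": 1}
    - {"x": 0.005, "y": 0, "z": 0, "wx": 0, "wy": 0, "wz": 0, "claw": 1}

```text
t: 58.2
eef_pos: [491.9, -154.0, 6.2]
eef_rot: [-3.141, 0.003, -0.001]
wrist_force: [-9.2, 0.8, 4.1]
finger_gap: 0.5
```

Request:
send_rows:
  commands:
    - {"x": -0.02, "y": 0, "z": 0, "wx": 0, "wy": 0, "wz": 0, "claw": 1}
    - {"x": -0.05, "y": 0, "z": 0, "wx": 0, "wy": 0, "wz": 0, "claw": 1}
    - {"x": -0.08, "y": 0, "z": 0, "wx": 0, "wy": 0, "wz": 0, "claw": 1}
    - {"x": -0.12, "y": 0, "z": 0, "wx": 0, "wy": 0, "wz": 0, "claw": 1}
    - {"x": -0.16, "y": 0, "z": 0, "wx": 0, "wy": 0, "wz": 0, "claw": 1}
    - {"x": -0.2, "y": 0, "z": 0, "wx": 0, "wy": 0, "wz": 0, "claw": 1}
    - {"x": -0.24, "y": 0, "z": 0, "wx": 0, "wy": 0, "wz": 0, "claw": 1}
    - {"x": -0.26, "y": 0, "z": 0, "wx": 0, "wy": 0, "wz": 0, "claw": 1}

```text
t: 59.2
eef_pos: [415.4, -154.3, 6.8]
eef_rot: [3.141, -0.001, -0.001]
wrist_force: [0.3, -0.9, -0.5]
finger_gap: 0.6
```

Request:
send_rows:
  commands:
    - {"x": 0, "y": 0, "z": -0.1, "wx": 0, "wy": 0, "wz": 0, "claw": 0.8}
    - {"x": 0, "y": 0, "z": -0.25, "wx": 0, "wy": 0, "wz": 0, "claw": 0.6}
    - {"x": 0, "y": 0, "z": -0.4, "wx": 0, "wy": 0, "wz": 0, "claw": 0.4}
    - {"x": 0.17, "y": 0, "z": -0.45, "wx": 0, "wy": 0, "wz": 0, "claw": 0.4}
    - {"x": 0.34, "y": 0, "z": -0.45, "wx": 0, "wy": 0, "wz": 0, "claw": 0.4}
    - {"x": 0.51, "y": 0, "z": -0.45, "wx": 0, "wy": 0, "wz": 0, "claw": 0.4}
    - {"x": 0.64, "y": 0, "z": -0.45, "wx": 0, "wy": 0, "wz": 0, "claw": 0.4}
    - {"x": 0.646, "y": 0, "z": -0.45, "wx": 0, "wy": 0, "wz": 0, "claw": 0.4}

```text
t: 60.2
eef_pos: [611.9, -153.5, 141.1]
eef_rot: [-3.141, -0.002, 0.0]
wrist_force: [-1.1, -0.1, -0.0]
finger_gap: 54.9
```

Run:
```python
from nuts import *
o=get_obs();print(o["t"],o["eef_pos"],o["finger_gap"])
b=snap("scene");nutz(b,("nut1",))
```

```text
60.2 [ 611.91893239 -153.50622516  141.09347474] 54.94278792859796
nut1 [311.7 258.4] 0.75 [631. 115.]
nut1 [337.7 260.4] 0.75 [631. 187.]
nut1 [219.  247.9] 0.61 [ 617. -155.]
nut1 [241.2 234.2] 0.51 [ 550. -102.]
nut1 [261.3 221.6] 0.26 [483. -51.]
```

Request:
send_rows:
  commands:
    - {"x": 0, "y": 0, "z": 0.1, "wx": 0, "wy": 0, "wz": 0, "claw": 0.4}
    - {"x": 0, "y": 0, "z": 0.2, "wx": 0, "wy": 0, "wz": 0, "claw": 0.4}
    - {"x": 0, "y": 0, "z": 0.28, "wx": 0, "wy": 0, "wz": 0, "claw": 0.4}
    - {"x": 0, "y": 0, "z": 0.34, "wx": 0, "wy": 0, "wz": 0, "claw": 0.4}
    - {"x": 0, "y": 0, "z": 0.39, "wx": 0, "wy": 0, "wz": 0, "claw": 0.4}
    - {"x": 0, "y": 0, "z": 0.42, "wx": 0, "wy": 0, "wz": 0, "claw": 0.4}
    - {"x": 0, "y": 0, "z": 0.442, "wx": 0, "wy": 0, "wz": 0, "claw": 0.4}
    - {"x": 0, "y": 0, "z": 0.442, "wx": 0, "wy": 0, "wz": 0, "claw": 0.4}

```text
t: 61.3
eef_pos: [609.1, -154.2, 8.7]
eef_rot: [-3.142, 0.0, -0.001]
wrist_force: [0.6, 0.9, 0.3]
finger_gap: 55.0
```

Request:
send_rows:
  commands:
    - {"x": 0, "y": 0, "z": 0, "wx": 0, "wy": 0, "wz": 0, "claw": 0.5}
    - {"x": 0, "y": 0, "z": 0, "wx": 0, "wy": 0, "wz": 0, "claw": 0.6}
    - {"x": 0, "y": 0, "z": 0, "wx": 0, "wy": 0, "wz": 0, "claw": 0.65}
    - {"x": 0, "y": 0, "z": 0, "wx": 0, "wy": 0, "wz": 0, "claw": 0.7}
    - {"x": 0, "y": 0, "z": 0, "wx": 0, "wy": 0, "wz": 0, "claw": 0.75}
    - {"x": 0, "y": 0, "z": 0, "wx": 0, "wy": 0, "wz": 0, "claw": 0.85}
    - {"x": 0, "y": 0, "z": 0, "wx": 0, "wy": 0, "wz": 0, "claw": 0.85}
    - {"x": 0, "y": 0, "z": 0, "wx": 0, "wy": 0, "wz": 0, "claw": 0.85}
  grip_force: 25

```text
t: 62.3
eef_pos: [609.3, -154.4, 8.9]
eef_rot: [3.141, -0.0, -0.001]
wrist_force: [-0.6, -0.6, 1.6]
finger_gap: 25.5
```

Request:
send_rows:
  commands:
    - {"x": 0, "y": 0, "z": -0.05, "wx": 0, "wy": 0, "wz": 0, "claw": 0.85}
    - {"x": 0, "y": 0, "z": -0.15, "wx": 0, "wy": 0, "wz": 0, "claw": 0.85}
    - {"x": 0, "y": 0, "z": -0.28, "wx": 0, "wy": 0, "wz": 0, "claw": 0.85}
    - {"x": 0, "y": 0, "z": -0.4, "wx": 0, "wy": 0, "wz": 0, "claw": 0.85}
    - {"x": 0, "y": 0, "z": -0.43, "wx": 0, "wy": 0, "wz": 0, "claw": 0.85}
    - {"x": 0, "y": -0.1, "z": -0.43, "wx": 0, "wy": 0, "wz": 0, "claw": 0.85}
    - {"x": 0, "y": -0.2, "z": -0.43, "wx": 0, "wy": 0, "wz": 0, "claw": 0.85}
    - {"x": 0, "y": -0.4, "z": -0.43, "wx": 0, "wy": 0, "wz": 0, "claw": 0.85}

```text
t: 63.3
eef_pos: [608.6, -36.3, 136.9]
eef_rot: [3.14, 0.001, -0.006]
wrist_force: [0.0, 0.8, -1.7]
finger_gap: 25.4
```

Run:
```python
from nuts import *
o=get_obs();print(o["t"],o["eef_pos"],o["finger_gap"],o["eef_rot"])
trayfit()
```

```text
63.3 [608.63652642 -36.2633751  136.90711573] 25.35994880158528 [ 3.13985086e+00  1.34915278e-03 -5.60138405e-03]
tray [ 5.99336e+02  1.87129e+02 -1.23000e-01] rms px 2.11
comp -36.5 -72.5 [554.2 119.7]
comp -36.5 0 [563.1 191.6]
comp -36.5 72.5 [572.  263.6]
comp 36.5 -72.5 [626.6 110.7]
comp 36.5 0 [635.6 182.6]
comp 36.5 72.5 [644.5 254.6]
```

Request:
send_rows:
  commands:
    - {"x": 0, "y": -0.12, "z": 0, "wx": 0, "wy": 0, "wz": 0, "claw": 0.85}
    - {"x": 0.02, "y": -0.28, "z": 0, "wx": 0, "wy": 0, "wz": 0, "claw": 0.85}
    - {"x": 0.05, "y": -0.46, "z": 0, "wx": 0, "wy": 0, "wz": 0, "claw": 0.85}
    - {"x": 0.09, "y": -0.64, "z": 0, "wx": 0, "wy": 0, "wz": 0, "claw": 0.85}
    - {"x": 0.12, "y": -0.8, "z": 0, "wx": 0, "wy": 0, "wz": 0, "claw": 0.85}
    - {"x": 0.133, "y": -0.92, "z": 0, "wx": 0, "wy": 0, "wz": 0, "claw": 0.85}
    - {"x": 0.133, "y": -0.969, "z": 0, "wx": 0, "wy": 0, "wz": 0, "claw": 0.85}
    - {"x": 0.133, "y": -0.969, "z": 0, "wx": 0, "wy": 0, "wz": 0, "claw": 0.85}

```text
t: 64.4
eef_pos: [648.7, 256.7, 137.0]
eef_rot: [3.141, 0.001, 0.001]
wrist_force: [-0.1, -0.5, -1.8]
finger_gap: 25.1
```

Request:
send_rows:
  commands:
    - {"x": 0, "y": 0, "z": 0.05, "wx": 0, "wy": 0, "wz": 0, "claw": 0.85}
    - {"x": 0, "y": 0, "z": 0.13, "wx": 0, "wy": 0, "wz": 0, "claw": 0.85}
    - {"x": 0, "y": 0, "z": 0.2, "wx": 0, "wy": 0, "wz": 0, "claw": 0.85}
    - {"x": 0, "y": 0, "z": 0.27, "wx": 0, "wy": 0, "wz": 0, "claw": 0.85}
    - {"x": 0, "y": 0, "z": 0.32, "wx": 0, "wy": 0, "wz": 0, "claw": 0.85}
    - {"x": 0, "y": 0, "z": 0.36, "wx": 0, "wy": 0, "wz": 0, "claw": 0.85}
    - {"x": 0, "y": 0, "z": 0.39, "wx": 0, "wy": 0, "wz": 0, "claw": 0.85}
    - {"x": 0, "y": 0, "z": 0.4, "wx": 0, "wy": 0, "wz": 0, "claw": 0.85}

```text
t: 65.4
eef_pos: [649.4, 256.3, 17.4]
eef_rot: [3.141, 0.0, -0.001]
wrist_force: [0.3, 0.2, -0.9]
finger_gap: 25.4
```

Request:
send_rows:
  commands:
    - {"x": 0, "y": 0, "z": 0.01, "wx": 0, "wy": 0, "wz": 0, "claw": 0.85}
    - {"x": 0, "y": 0, "z": 0.02, "wx": 0, "wy": 0, "wz": 0, "claw": 0.85}
    - {"x": 0, "y": 0, "z": 0.027, "wx": 0, "wy": 0, "wz": 0, "claw": 0.85}
    - {"x": 0, "y": 0, "z": 0.032, "wx": 0, "wy": 0, "wz": 0, "claw": 0.85}
    - {"x": 0, "y": 0, "z": 0.033, "wx": 0, "wy": 0, "wz": 0, "claw": 0.85}
    - {"x": 0, "y": 0, "z": 0.033, "wx": 0, "wy": 0, "wz": 0, "claw": 0.85}
    - {"x": 0, "y": 0, "z": 0.033, "wx": 0, "wy": 0, "wz": 0, "claw": 0.85}
    - {"x": 0, "y": 0, "z": 0.033, "wx": 0, "wy": 0, "wz": 0, "claw": 0.85}

```text
t: 66.4
eef_pos: [649.5, 256.4, 8.0]
eef_rot: [-3.142, -0.0, -0.001]
wrist_force: [1.3, 0.3, -0.6]
finger_gap: 25.1
```

Request:
send_rows:
  commands:
    - {"x": 0, "y": 0, "z": 0, "wx": 0, "wy": 0, "wz": 0, "claw": 0.78}
    - {"x": 0, "y": 0, "z": 0, "wx": 0, "wy": 0, "wz": 0, "claw": 0.7}
    - {"x": 0, "y": 0, "z": 0, "wx": 0, "wy": 0, "wz": 0, "claw": 0.6}
    - {"x": 0, "y": 0, "z": 0, "wx": 0, "wy": 0, "wz": 0, "claw": 0.5}
    - {"x": 0, "y": 0, "z": 0, "wx": 0, "wy": 0, "wz": 0, "claw": 0.5}
    - {"x": 0, "y": 0, "z": -0.06, "wx": 0, "wy": 0, "wz": 0, "claw": 0.5}
    - {"x": 0, "y": 0, "z": -0.2, "wx": 0, "wy": 0, "wz": 0, "claw": 0.5}
    - {"x": 0, "y": 0, "z": -0.4, "wx": 0, "wy": 0, "wz": 0, "claw": 0.6}

```text
t: 67.4
eef_pos: [648.6, 256.0, 129.0]
eef_rot: [3.141, 0.002, -0.001]
wrist_force: [1.5, 0.5, 1.3]
finger_gap: 40.0
```

Request:
send_rows:
  commands:
    - {"x": -0.05, "y": 0.1, "z": 0, "wx": 0, "wy": 0, "wz": 0, "claw": 0.8}
    - {"x": -0.12, "y": 0.25, "z": 0, "wx": 0, "wy": 0, "wz": 0, "claw": 1}
    - {"x": -0.22, "y": 0.43, "z": 0, "wx": 0, "wy": 0, "wz": 0, "claw": 1}
    - {"x": -0.32, "y": 0.6, "z": 0, "wx": 0, "wy": 0, "wz": 0, "claw": 1}
    - {"x": -0.43, "y": 0.76, "z": 0, "wx": 0, "wy": 0, "wz": 0, "claw": 1}
    - {"x": -0.55, "y": 0.87, "z": 0, "wx": 0, "wy": 0, "wz": 0, "claw": 1}
    - {"x": -0.67, "y": 0.97, "z": 0, "wx": 0, "wy": 0, "wz": 0, "claw": 1}
    - {"x": -0.771, "y": 1, "z": 0, "wx": 0, "wy": 0, "wz": 0, "claw": 1}

```text
t: 68.4
eef_pos: [416.8, -45.3, 129.1]
eef_rot: [3.141, -0.001, -0.004]
wrist_force: [0.5, 0.1, 0.5]
finger_gap: 0.5
```

Request:
send_rows:
  commands:
    - {"x": 0, "y": 0.1, "z": 0, "wx": 0, "wy": 0, "wz": 0, "claw": 1}
    - {"x": 0, "y": 0.19, "z": 0, "wx": 0, "wy": 0, "wz": 0, "claw": 1}
    - {"x": 0, "y": 0.191, "z": 0.1, "wx": 0, "wy": 0, "wz": 0, "claw": 1}
    - {"x": 0, "y": 0.191, "z": 0.22, "wx": 0, "wy": 0, "wz": 0, "claw": 1}
    - {"x": 0, "y": 0.191, "z": 0.32, "wx": 0, "wy": 0, "wz": 0, "claw": 1}
    - {"x": 0, "y": 0.191, "z": 0.38, "wx": 0, "wy": 0, "wz": 0, "claw": 1}
    - {"x": 0, "y": 0.191, "z": 0.393, "wx": 0, "wy": 0, "wz": 0, "claw": 1}
    - {"x": 0, "y": 0.191, "z": 0.393, "wx": 0, "wy": 0, "wz": 0, "claw": 1}

```text
t: 69.4
eef_pos: [418.4, -100.7, 10.8]
eef_rot: [3.141, -0.001, -0.001]
wrist_force: [-1.0, 0.1, -0.5]
finger_gap: 0.3
```

Run:
```python
from nuts import *
o=get_obs();print(o["t"],o["eef_pos"],o["finger_gap"])
trayfit();b=snap("scene");nutz(b)
```

```text
69.4 [ 418.436312   -100.73102366   10.78612352] 0.3480202639838162
tray [ 5.98813e+02  1.87721e+02 -1.27000e-01] rms px 2.18
comp -36.5 -72.5 [553.4 120.4]
comp -36.5 0 [562.6 192.3]
comp -36.5 72.5 [571.8 264.3]
comp 36.5 -72.5 [625.9 111.2]
comp 36.5 0 [635.  183.1]
comp 36.5 72.5 [644.2 255. ]
nut1 [309.6 258.4] 0.68 [631. 109.]
nut1 [333.5 261.7] 0.68 [637. 176.]
nut1 [242.6 234.1] 0.66 [549. -98.]
nut1 [363.3 269.3] 0.57 [658. 257.]
nut1 [197.  295.4] 0.34 [ 799. -170.]
done1 [313.8 243.4] 0.6 [567. 118.]
done1 [365.8 250.3] 0.45 [580. 268.]
```

Request:
send_rows:
  commands:
    - {"x": 0.025, "y": 0, "z": 0, "wx": 0, "wy": 0, "wz": 0, "claw": 1}
    - {"x": 0.04, "y": 0, "z": 0, "wx": 0, "wy": 0, "wz": 0, "claw": 1}
    - {"x": 0.05, "y": 0, "z": 0, "wx": 0, "wy": 0, "wz": 0, "claw": 1}
    - {"x": 0.06, "y": 0, "z": 0, "wx": 0, "wy": 0, "wz": 0, "claw": 1}
    - {"x": 0.072, "y": 0, "z": 0, "wx": 0, "wy": 0, "wz": 0, "claw": 1}
    - {"x": 0.086, "y": 0, "z": 0, "wx": 0, "wy": 0, "wz": 0, "claw": 1}
    - {"x": 0.102, "y": 0, "z": 0, "wx": 0, "wy": 0, "wz": 0, "claw": 1}
    - {"x": 0.12, "y": 0, "z": 0, "wx": 0, "wy": 0, "wz": 0, "claw": 1}

```text
t: 70.65
eef_pos: [453.6, -100.7, 9.8]
eef_rot: [-3.142, 0.001, -0.001]
wrist_force: [-5.5, 0.2, 1.3]
finger_gap: 0.3
```

Request:
send_rows:
  commands:
    - {"x": 0.018, "y": 0, "z": 0, "wx": 0, "wy": 0, "wz": 0, "claw": 1}
    - {"x": 0.036, "y": 0, "z": 0, "wx": 0, "wy": 0, "wz": 0, "claw": 1}
    - {"x": 0.054, "y": 0, "z": 0, "wx": 0, "wy": 0, "wz": 0, "claw": 1}
    - {"x": 0.072, "y": 0, "z": 0, "wx": 0, "wy": 0, "wz": 0, "claw": 1}
    - {"x": 0.09, "y": 0, "z": 0, "wx": 0, "wy": 0, "wz": 0, "claw": 1}
    - {"x": 0.105, "y": 0, "z": 0, "wx": 0, "wy": 0, "wz": 0, "claw": 1}
    - {"x": 0.117, "y": 0, "z": 0, "wx": 0, "wy": 0, "wz": 0, "claw": 1}
    - {"x": 0.127, "y": 0, "z": 0, "wx": 0, "wy": 0, "wz": 0, "claw": 1}

```text
t: 71.65
eef_pos: [491.1, -100.6, 9.8]
eef_rot: [-3.141, 0.002, -0.001]
wrist_force: [-7.7, 1.2, 3.4]
finger_gap: 0.3
```

Request:
send_rows:
  commands:
    - {"x": 0.001, "y": 0, "z": 0, "wx": 0, "wy": 0, "wz": 0, "claw": 1}
    - {"x": 0.002, "y": 0, "z": 0, "wx": 0, "wy": 0, "wz": 0, "claw": 1}
    - {"x": 0.003, "y": 0, "z": 0, "wx": 0, "wy": 0, "wz": 0, "claw": 1}
    - {"x": 0.003, "y": 0, "z": 0, "wx": 0, "wy": 0, "wz": 0, "claw": 1}
    - {"x": 0.003, "y": 0, "z": 0, "wx": 0, "wy": 0, "wz": 0, "claw": 1}
    - {"x": 0.003, "y": 0, "z": 0, "wx": 0, "wy": 0, "wz": 0, "claw": 1}
    - {"x": 0.003, "y": 0, "z": 0, "wx": 0, "wy": 0, "wz": 0, "claw": 1}
    - {"x": 0.003, "y": 0, "z": 0, "wx": 0, "wy": 0, "wz": 0, "claw": 1}

```text
t: 72.65
eef_pos: [491.9, -100.6, 9.8]
eef_rot: [-3.142, 0.002, -0.001]
wrist_force: [-8.2, 1.1, 4.9]
finger_gap: 0.6
```

Request:
send_rows:
  commands:
    - {"x": -0.02, "y": 0, "z": 0, "wx": 0, "wy": 0, "wz": 0, "claw": 1}
    - {"x": -0.05, "y": 0, "z": 0, "wx": 0, "wy": 0, "wz": 0, "claw": 1}
    - {"x": -0.08, "y": 0, "z": 0, "wx": 0, "wy": 0, "wz": 0, "claw": 1}
    - {"x": -0.12, "y": 0, "z": 0, "wx": 0, "wy": 0, "wz": 0, "claw": 1}
    - {"x": -0.16, "y": 0, "z": 0, "wx": 0, "wy": 0, "wz": 0, "claw": 1}
    - {"x": -0.2, "y": 0, "z": 0, "wx": 0, "wy": 0, "wz": 0, "claw": 1}
    - {"x": -0.24, "y": 0, "z": 0, "wx": 0, "wy": 0, "wz": 0, "claw": 1}
    - {"x": -0.26, "y": 0, "z": 0, "wx": 0, "wy": 0, "wz": 0, "claw": 1}

```text
t: 73.65
eef_pos: [414.9, -100.9, 10.4]
eef_rot: [3.141, -0.001, -0.001]
wrist_force: [0.3, 0.2, 0.4]
finger_gap: 0.1
```

Request:
send_rows:
  commands:
    - {"x": 0, "y": 0, "z": -0.1, "wx": 0, "wy": 0, "wz": 0, "claw": 0.8}
    - {"x": 0, "y": 0, "z": -0.25, "wx": 0, "wy": 0, "wz": 0, "claw": 0.6}
    - {"x": 0, "y": 0, "z": -0.4, "wx": 0, "wy": 0, "wz": 0, "claw": 0.4}
    - {"x": 0.17, "y": 0, "z": -0.44, "wx": 0, "wy": 0, "wz": 0, "claw": 0.4}
    - {"x": 0.34, "y": 0, "z": -0.44, "wx": 0, "wy": 0, "wz": 0, "claw": 0.4}
    - {"x": 0.51, "y": 0, "z": -0.44, "wx": 0, "wy": 0, "wz": 0, "claw": 0.4}
    - {"x": 0.64, "y": 0, "z": -0.44, "wx": 0, "wy": 0, "wz": 0, "claw": 0.4}
    - {"x": 0.646, "y": 0, "z": -0.44, "wx": 0, "wy": 0, "wz": 0, "claw": 0.4}

```text
t: 74.65
eef_pos: [611.3, -100.4, 141.7]
eef_rot: [-3.141, -0.002, -0.0]
wrist_force: [-1.3, -0.1, -0.2]
finger_gap: 54.9
```

Run:
```python
from nuts import *
o=get_obs();print(o["t"],o["eef_pos"],o["finger_gap"])
b=snap("scene");nutz(b,("nut1",))
```

```text
74.65 [ 611.25681436 -100.35219563  141.65279429] 54.93155160230484
nut1 [311.2 258.7] 0.77 [632. 113.]
nut1 [240.5 245.5] 0.73 [600. -95.]
nut1 [337.  262.4] 0.61 [639. 185.]
nut1 [358.1 265.7] 0.61 [645. 243.]
```

Request:
send_rows:
  commands:
    - {"x": 0.004, "y": 0, "z": 0.1, "wx": 0, "wy": 0, "wz": 0, "claw": 0.5}
    - {"x": 0.004, "y": 0, "z": 0.2, "wx": 0, "wy": 0, "wz": 0, "claw": 0.5}
    - {"x": 0.004, "y": 0, "z": 0.28, "wx": 0, "wy": 0, "wz": 0, "claw": 0.5}
    - {"x": 0.004, "y": 0, "z": 0.34, "wx": 0, "wy": 0, "wz": 0, "claw": 0.5}
    - {"x": 0.004, "y": 0, "z": 0.39, "wx": 0, "wy": 0, "wz": 0, "claw": 0.5}
    - {"x": 0.004, "y": 0, "z": 0.42, "wx": 0, "wy": 0, "wz": 0, "claw": 0.5}
    - {"x": 0.004, "y": 0, "z": 0.443, "wx": 0, "wy": 0, "wz": 0, "claw": 0.5}
    - {"x": 0.004, "y": 0, "z": 0.443, "wx": 0, "wy": 0, "wz": 0, "claw": 0.5}

```text
t: 75.75
eef_pos: [609.7, -100.8, 8.9]
eef_rot: [-3.142, 0.0, -0.001]
wrist_force: [-0.1, -0.7, 0.8]
finger_gap: 45.9
```

Request:
send_rows:
  commands:
    - {"x": 0, "y": 0, "z": 0, "wx": 0, "wy": 0, "wz": 0, "claw": 0.5}
    - {"x": 0, "y": 0, "z": 0, "wx": 0, "wy": 0, "wz": 0, "claw": 0.6}
    - {"x": 0, "y": 0, "z": 0, "wx": 0, "wy": 0, "wz": 0, "claw": 0.65}
    - {"x": 0, "y": 0, "z": 0, "wx": 0, "wy": 0, "wz": 0, "claw": 0.7}
    - {"x": 0, "y": 0, "z": 0, "wx": 0, "wy": 0, "wz": 0, "claw": 0.75}
    - {"x": 0, "y": 0, "z": 0, "wx": 0, "wy": 0, "wz": 0, "claw": 0.85}
    - {"x": 0, "y": 0, "z": 0, "wx": 0, "wy": 0, "wz": 0, "claw": 0.85}
    - {"x": 0, "y": 0, "z": 0, "wx": 0, "wy": 0, "wz": 0, "claw": 0.85}
  grip_force: 25

```text
t: 76.75
eef_pos: [609.9, -100.8, 9.2]
eef_rot: [3.142, -0.0, -0.001]
wrist_force: [-1.9, -1.4, 2.6]
finger_gap: 25.0
```

Request:
send_rows:
  commands:
    - {"x": 0, "y": 0, "z": -0.05, "wx": 0, "wy": 0, "wz": 0, "claw": 0.85}
    - {"x": 0, "y": 0, "z": -0.15, "wx": 0, "wy": 0, "wz": 0, "claw": 0.85}
    - {"x": 0, "y": 0, "z": -0.28, "wx": 0, "wy": 0, "wz": 0, "claw": 0.85}
    - {"x": 0, "y": 0, "z": -0.4, "wx": 0, "wy": 0, "wz": 0, "claw": 0.85}
    - {"x": 0, "y": 0, "z": -0.43, "wx": 0, "wy": 0, "wz": 0, "claw": 0.85}
    - {"x": 0, "y": -0.05, "z": -0.43, "wx": 0, "wy": 0, "wz": 0, "claw": 0.85}
    - {"x": 0, "y": -0.1, "z": -0.43, "wx": 0, "wy": 0, "wz": 0, "claw": 0.85}
    - {"x": 0, "y": -0.1, "z": -0.43, "wx": 0, "wy": 0, "wz": 0, "claw": 0.85}

```text
t: 77.75
eef_pos: [609.1, -67.8, 136.9]
eef_rot: [-3.14, 0.002, 0.003]
wrist_force: [0.7, -1.1, -1.6]
finger_gap: 25.3
```

Run:
```python
from nuts import *
o=get_obs();print(o["t"],o["eef_pos"],o["finger_gap"],o["eef_rot"])
trayfit()
```

```text
77.75 [609.14965782 -67.79359163 136.86334983] 25.320196944759452 [-3.14019322e+00  2.19422058e-03  2.90328126e-03]
tray [ 5.98836e+02  1.87723e+02 -1.27000e-01] rms px 2.18
comp -36.5 -72.5 [553.4 120.4]
comp -36.5 0 [562.6 192.3]
comp -36.5 72.5 [571.8 264.3]
comp 36.5 -72.5 [625.9 111.2]
comp 36.5 0 [635.  183.1]
comp 36.5 72.5 [644.2 255. ]
```

Request:
send_rows:
  commands:
    - {"x": 0, "y": -0.12, "z": 0, "wx": 0, "wy": 0, "wz": 0, "claw": 0.85}
    - {"x": -0.02, "y": -0.28, "z": 0, "wx": 0, "wy": 0, "wz": 0, "claw": 0.85}
    - {"x": -0.06, "y": -0.44, "z": 0, "wx": 0, "wy": 0, "wz": 0, "claw": 0.85}
    - {"x": -0.1, "y": -0.6, "z": 0, "wx": 0, "wy": 0, "wz": 0, "claw": 0.85}
    - {"x": -0.13, "y": -0.75, "z": 0, "wx": 0, "wy": 0, "wz": 0, "claw": 0.85}
    - {"x": -0.14, "y": -0.85, "z": 0, "wx": 0, "wy": 0, "wz": 0, "claw": 0.85}
    - {"x": -0.14, "y": -0.881, "z": 0, "wx": 0, "wy": 0, "wz": 0, "claw": 0.85}
    - {"x": -0.14, "y": -0.881, "z": 0, "wx": 0, "wy": 0, "wz": 0, "claw": 0.85}

```text
t: 78.85
eef_pos: [568.3, 192.8, 137.8]
eef_rot: [3.141, 0.0, -0.001]
wrist_force: [-0.7, -0.1, -1.6]
finger_gap: 25.9
```

Request:
send_rows:
  commands:
    - {"x": 0, "y": 0, "z": 0.05, "wx": 0, "wy": 0, "wz": 0, "claw": 0.85}
    - {"x": 0, "y": 0, "z": 0.13, "wx": 0, "wy": 0, "wz": 0, "claw": 0.85}
    - {"x": 0, "y": 0, "z": 0.2, "wx": 0, "wy": 0, "wz": 0, "claw": 0.85}
    - {"x": 0, "y": 0, "z": 0.27, "wx": 0, "wy": 0, "wz": 0, "claw": 0.85}
    - {"x": 0, "y": 0, "z": 0.32, "wx": 0, "wy": 0, "wz": 0, "claw": 0.85}
    - {"x": 0, "y": 0, "z": 0.36, "wx": 0, "wy": 0, "wz": 0, "claw": 0.85}
    - {"x": 0, "y": 0, "z": 0.39, "wx": 0, "wy": 0, "wz": 0, "claw": 0.85}
    - {"x": 0, "y": 0, "z": 0.4, "wx": 0, "wy": 0, "wz": 0, "claw": 0.85}

```text
t: 79.85
eef_pos: [568.0, 193.3, 17.7]
eef_rot: [3.141, 0.0, -0.001]
wrist_force: [0.5, 0.7, -1.4]
finger_gap: 25.2
```

Request:
send_rows:
  commands:
    - {"x": 0, "y": 0, "z": 0.01, "wx": 0, "wy": 0, "wz": 0, "claw": 0.85}
    - {"x": 0, "y": 0, "z": 0.02, "wx": 0, "wy": 0, "wz": 0, "claw": 0.85}
    - {"x": 0, "y": 0, "z": 0.027, "wx": 0, "wy": 0, "wz": 0, "claw": 0.85}
    - {"x": 0, "y": 0, "z": 0.032, "wx": 0, "wy": 0, "wz": 0, "claw": 0.85}
    - {"x": 0, "y": 0, "z": 0.033, "wx": 0, "wy": 0, "wz": 0, "claw": 0.85}
    - {"x": 0, "y": 0, "z": 0.033, "wx": 0, "wy": 0, "wz": 0, "claw": 0.85}
    - {"x": 0, "y": 0, "z": 0.033, "wx": 0, "wy": 0, "wz": 0, "claw": 0.85}
    - {"x": 0, "y": 0, "z": 0.033, "wx": 0, "wy": 0, "wz": 0, "claw": 0.85}

```text
t: 80.85
eef_pos: [568.1, 193.5, 8.2]
eef_rot: [3.142, -0.0, -0.001]
wrist_force: [-0.2, -1.3, -0.8]
finger_gap: 25.4
```

Request:
send_rows:
  commands:
    - {"x": 0, "y": 0, "z": 0, "wx": 0, "wy": 0, "wz": 0, "claw": 0.78}
    - {"x": 0, "y": 0, "z": 0, "wx": 0, "wy": 0, "wz": 0, "claw": 0.7}
    - {"x": 0, "y": 0, "z": 0, "wx": 0, "wy": 0, "wz": 0, "claw": 0.6}
    - {"x": 0, "y": 0, "z": 0, "wx": 0, "wy": 0, "wz": 0, "claw": 0.55}
    - {"x": 0, "y": 0, "z": 0, "wx": 0, "wy": 0, "wz": 0, "claw": 0.55}
    - {"x": 0, "y": 0, "z": -0.06, "wx": 0, "wy": 0, "wz": 0, "claw": 0.55}
    - {"x": 0, "y": 0, "z": -0.2, "wx": 0, "wy": 0, "wz": 0, "claw": 0.55}
    - {"x": 0, "y": 0, "z": -0.4, "wx": 0, "wy": 0, "wz": 0, "claw": 0.6}

```text
t: 81.85
eef_pos: [567.1, 193.1, 129.5]
eef_rot: [3.141, 0.002, -0.001]
wrist_force: [0.3, -0.1, 1.2]
finger_gap: 37.8
```

Request:
send_rows:
  commands:
    - {"x": -0.1, "y": 0, "z": -0.2, "wx": 0, "wy": 0, "wz": 0, "claw": 0.6}
    - {"x": -0.25, "y": 0, "z": -0.3, "wx": 0, "wy": 0, "wz": 0, "claw": 0.6}
    - {"x": -0.4, "y": 0, "z": -0.35, "wx": 0, "wy": 0, "wz": 0, "claw": 0.6}
    - {"x": -0.45, "y": 0, "z": -0.35, "wx": 0, "wy": 0, "wz": 0, "claw": 0.6}
    - {"x": -0.45, "y": 0, "z": -0.35, "wx": 0, "wy": 0, "wz": 0, "claw": 0.6}
    - {"x": -0.45, "y": 0, "z": -0.35, "wx": 0, "wy": 0, "wz": 0, "claw": 0.6}
    - {"x": -0.45, "y": 0, "z": -0.35, "wx": 0, "wy": 0, "wz": 0, "claw": 0.6}
    - {"x": -0.45, "y": 0, "z": -0.35, "wx": 0, "wy": 0, "wz": 0, "claw": 0.6}

```text
t: 82.85
eef_pos: [433.5, 193.5, 232.7]
eef_rot: [3.141, 0.001, -0.001]
wrist_force: [-0.5, -0.2, 0.2]
finger_gap: 36.5
```

Run:
```python
from nuts import *
o=get_obs();print(o["t"],o["eef_pos"],o["finger_gap"],o["wrist_force"])
b=snap("scene");nutz(b);save(b,"fin.png",(145,180,415,310),2.9)
```

```text
82.85 [433.52599151 193.48034891 232.68538574] 36.462779183149856 [-0.45875043 -0.24579902  0.19153335]
nut1 [197.1 291.6] 0.74 [ 786. -173.]
nut1 [311.  259.3] 0.73 [635. 113.]
nut1 [361.9 268.6] 0.73 [655. 253.]
nut1 [335.6 261. ] 0.53 [634. 182.]
nut1 [341.6 243.5] 0.52 [558. 199.]
done1 [367.8 249.1] 0.79 [574. 274.]
done1 [310.2 242.3] 0.58 [563. 107.]
```

View pics/fin.png

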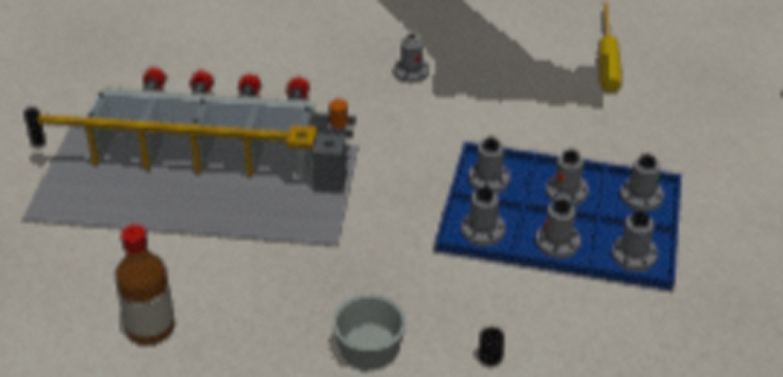

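```bash
python3 -c "
from bench import job_done;print(job_done())"
```

```text
the job is handed in; nothing more can be done
None
```

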